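Fit a desiccant cartridge and tug-test its latch

ROBOT

A 6-joint arm with a two-finger parallel gripper is mounted at the origin on a cart in front of the work surface, level with it; the furniture and walls round the work are solid. World frame = base frame: x ahead of the robot, y to its left, z up, the work surface at z = 0. Lengths are in m, angles in rad, forces in N, time in s.
With the tool pointing down it reaches from about 0.25 to 0.725 m from the base axis. Payload 4 kg.
Tool frame: the origin (TCP) lies midway between the tips of the shut fingers; the grasp point (between the pads) lies 19 mm behind it; z points along the fingers, y is the direction in which the jaws open and shut (so a half turn about z gives the same grasp; the last joint's range is limited). The gripper opens to 85 mm and grips with 20 to 120 N. Pads are 22 mm wide; open, the fingers measure 114 mm over their backs; the gripper's body (76 mm by 85 mm) begins 54 mm behind the grasp point. The pads swing forward as they close: fully open they stand 13 mm farther back than shut.
Start: joints at [1.206, 0.241, 0.005, 1.335, 0, 1.571], TCP at [0.178, 0.467, 0.231] pointing down, gripper open.
Joint ranges: [-2.72, 2.72], [-1.05, 1.87], [-1.09, 1.28], [-1.99, 2.15], [-1.42, 1.44], [-3.14, 3.14]. Speed limits (rad/s): [2.79, 2.79, 3.14, 3.14, 3.14, 3.14].

INTERFACE

Orientations are given as a unit quaternion [x, y, z, w].
In Python, from workcell import bot, vision gives the robot as it stands. The module is installed in compiled form; this text tells all that it offers.
- The arm moves only by the tool send_rows, never from a script. Its argument "targets" is a list that holds one entry, the list of rows, each a list of 5 numbers: the shift along the world's x, y, z in cm, then the turn about the world's z in rad, then the finger opening in cm, from 0 to 8.54. A call has 1 to 12 rows; each row is the pose to reach, as a shift and turn from the pose commanded when the call began; what a row does not reach only later rows make up. A row lasts 1/8 s, in which the tool goes at most 62.5 mm and 10.7 degrees, less where a joint would pass 70% of its speed; a pose out of reach is approached as far as the arm can. A call with a gripper value outside its range is refused whole. The fingers move at their own pace and stop on an object; the grip force is fixed at half the most. Time passes only in rows, so rows that repeat a pose let the fingers close. It gives the time, the measured TCP pose, the force and the opening at its end, in the units of the state.
- bot.get_obs(): the state, without advancing time (a new reading comes with each control period).
- vision.camera(name): name is "scene" or "side" or "wrist"; returns the picture (480x640x3 uint8, red, green, blue); there is no depth.
- vision.get_calibration(name): a dict with "vertical_fov" (degrees; the focal length in pixels is half the picture's height over the tangent of half this angle, whatever the lens; pixels are square), "cx", "cy" (the principal point, pixels), "rvec" (rotation vector, rad) and "tvec" (3), from world to camera coordinates, as OpenCV has them; the wrist camera has in their place "T_tool_cam" (4x4, takes a point from camera to tool coordinates, whose origin is the TCP and whose axes are the flange's). Camera axes: x right, y down, z forward; pixel columns grow to the right and rows downward; lengths in m; the calibration is good to about 2 mm. The wrist camera is an equidistant fisheye: a pixel r from the principal point sees the ray r / f radians off the axis. A picture is of the moment at which its call begins: read the wrist's pose just before it. get_calibration takes no time and is no camera call.
- bot.job_done(): hands the job in, once; it reports no verdict.
Trained networks look in the newest picture that a camera, given by its name, has taken for a name from the list of things; names that differ only in an ending like _2 or _b are one class to them, and where a whole thing is asked for, a point or a joint stands for the part that bears it (a point fixed in the world has none). Each returns a list of dicts, best first, with "score" (0 to 1); they miss things now and then, are a little off and sometimes report something else, mostly with a low value. They report only what shows in the picture. A call takes as long as a camera call. They do not tell look-alikes from the thing itself.
- vision.boxes_of(target, camera): "uv" ([column, row] in pixels, amid what is visible of it).
The state is a dict: "clock": time; "joint_pos": joint angles; "joint_vel": joint speeds; "tau": joint torques, N m; "eef_pos": TCP position; "tool_rot": TCP orientation; "ft_force": force on the tool from outside, world axes, zero at the start; "ft_torque": the same for the moment, N m; "grip_width": finger opening in m.
Only numpy, scipy, OpenCV 4.12 (cv2) and the standard library are available. Lean on these libraries where they do the work, as an engineer would, in place of code of your own. Each camera call takes 0.05 s, during which the arm holds its last target.

TASK

Fit the fresh desiccant cartridge into the sloping bay of the spectrometer's purge-gas dryer: hook its toe tab under the keeper plate at the bay's low end and press its heel down until the spring latch snaps over it. Then, holding it by the black ridge, tug it firmly straight out of the face to prove that the latch holds; if it lifts free, reseat it, pressing harder, and tug again. Leave it latched, let go, and do not disturb the amber vial, the steel die or the timer.

Things in the scene. Friction and masses are not known exactly. Their poses are not given: they have to be found in the camera images.
- dryer: White wedge-shaped bench unit, 160 x 130 mm on plan, 62 mm high in front, 144 mm at the back, fixed. Origin under its middle on the bench, z up. Its loading face slopes at 28 degrees, rising along the unit's +x, so it looks up and towards -x, roughly at the robot. It carries the bay.
- bay: Grey-framed open bay in the sloping face. Origin at the middle of its floor, 85 mm above the bench; x up the slope, y left, z straight out of the face. Side frames at y = +-36.8 mm, 14 mm high. Solid stop at x = -68 mm. Latch housing from x = 60 mm up the slope, up to z = 30 mm. Cartridge home: its axes match the bay's, its origin within 3 mm (x) and 1.8 mm (y) of the bay's.
- keeper (a point): Middle of the inner edge of the steel keeper plate at the bay's low end, on its underside: bay (-58, 0, 9.5) mm. The plate is 50 mm wide (y), 3.5 mm thick (bay z = 9.5 to 13 mm) and reaches from x = -58 mm to beyond the stop; the toe tab goes under it. Enter with the heel raised about 10 degrees.
- latch (a joint): Spring latch at the bay's high end, slides up the slope: 0 = sprung out (rest), 0.008 m = fully back; spring 2 N at 0, 4 N at 0.005. The heel flange, pressed down on its ramp, drives it back 5 mm, then it snaps out over the flange. That takes about 6 to 16 N on the ridge, by friction; with less, the heel stays perched up to 14 mm proud and lifts free. Once over, it holds any straight pull.
- latch_nose (a point): Tip of the latch's steel nose, middle of its flat underside: bay (50, 0, 13) mm at rest; moves with the latch. The nose is 24 mm wide; above the tip a ramp at 30 degrees from the pressing direction rises to bay z = 24 mm.
- cartridge: White box with a black grip ridge on top, 0.11 to 0.22 kg, loose, face up on the bench. Origin: middle of underside; x from toe to heel, z out of the top. Box x -55 to 47 mm, 70 mm wide (y), 26 mm thick. Toe tab to x = -65 mm, 40 mm wide, z 0 to 5 mm. Heel flange to x = 55 mm, 50 mm wide, z 7 to 12 mm. Ridge: x -3 to 43 mm, y +-8 mm, from z = 26 to 50 mm.
- cartridge_grip (a point): Middle of the ridge, 2 mm below its top: cartridge (20, 0, 48) mm.
- cartridge_toe (a point): Tip of the toe tab at its underside: cartridge (-65, 0, 0) mm. Home: at bay x = -68 to -62 mm, z = 0; it can rise 4.5 mm under the keeper when pulled.
- cartridge_heel (a point): Outer edge of the heel flange, upper side: cartridge (55, 0, 12) mm. Home: at bay z = 12 mm, about 1 mm higher when pulled against the latch.
- vial_amber: Bystander: amber vial with a black cap, 24 x 24 x 62 mm, origin under its middle.
- pellet_die: Bystander: steel pellet die, a stepped cylinder 37 x 37 x 48 mm, origin under its middle.
- timer: Bystander: pale bench timer, 70 x 62 x 18 mm, origin under its middle.
Things that resemble listed ones, but are neither listed nor needed, are in the scene too. Several things have the shape of the cartridge; the one meant has the colours described above.

How it is judged:
By the outcome, as a careful person would: the job done as asked, in the order asked, and still so for the second after the job is handed in, with the robot touching nothing.
It also fails if it takes over 58 s, if anything falls off the work surface, if the arm or the gripper's body presses on something with over 40 N, if the wrist force passes 120 N, or if a joint passes its speed limit or range.

## Working session

There is one attempt and no reset: what is moved stays moved. The work goes in short steps, Python scripts to look and compute and a tool call to move; the robot and the scene stay as the last step left them, time stands still between calls to the robot, and variables do not carry over. Pictures are saved under pics/ and viewed, and the job is handed in when it is done.

Besides the shell and the picture viewer there is one more tool, called after "Emit:" as name(argument=value, ...), one argument or row to a line, values as JSON. send_rows: Moves the arm, as the interface text tells. Its arguments: {"type":"object","properties":{"targets":{"type":"array"}},"required":["targets"]}

```bash
ls; mkdir -p pics
python3 - <<'E'
from workcell import bot, vision
import cv2
o=bot.get_obs(); print(o['clock'],o['eef_pos'],o['tool_rot'],o['grip_width'],o['ft_force'])
for n in ['scene','side','wrist']:
    im=vision.camera(n); cv2.imwrite(f'pics/{n}0.png',im[:,:,::-1]); print(n,vision.get_calibration(n))
    for t in ['cartridge','cartridge_grip','bay','keeper','latch_nose','vial_amber','pellet_die','timer','dryer','cartridge_toe','cartridge_heel']:
        print(t,[(x['uv'],round(x['score'],2)) for x in vision.boxes_of(t,n)][:5])
print(bot.get_obs()['clock'])
E
```

```text
pics
0.0 [0.17812509 0.46651442 0.23041384] [ 1.81376114e-01  9.83413240e-01 -1.02875796e-03 -2.16198593e-04] 0.08527311605217124 [-0.07117428  0.09047157 -0.07576903]
scene {'vertical_fov': 54.283879458373825, 'cx': 313.20061972685886, 'cy': 229.3756163442411, 'rvec': array([ 2.24603165, -0.6700552 ,  0.2769294 ]), 'tvec': array([-0.47072488,  0.23575429,  0.81357106])}
cartridge [([321.7, 257.1], 0.86), ([361.8, 309.0], 0.73)]
cartridge_grip [([322.8, 258.3], 0.8), ([365.2, 305.3], 0.79), ([262.2, 303.9], 0.63)]
bay [([264.3, 164.4], 0.79)]
keeper [([265.1, 167.0], 0.69)]
latch_nose [([277.4, 146.3], 0.62), ([363.9, 308.0], 0.55)]
vial_amber [([264.8, 251.6], 0.65)]
pellet_die []
timer [([380.1, 406.8], 0.81)]
dryer [([270.6, 176.7], 0.79)]
cartridge_toe [([321.0, 254.0], 0.8), ([265.5, 301.4], 0.78), ([364.2, 308.5], 0.68)]
cartridge_heel [([268.0, 305.6], 0.87), ([362.0, 304.3], 0.68), ([321.9, 256.8], 0.67), ([272.8, 175.5], 0.58)]
side {'vertical_fov': 47.160117972581745, 'cx': 328.4756070252499, 'cy': 238.05804085145803, 'rvec': array([ 0.37919903, -2.46912268,  1.57156271]), 
[... 797 characters left out ...]
_tool_cam': array([[-1.95149233e-04, -9.48891392e-01, -3.15602737e-01,
         8.06836674e-02],
       [ 9.99999981e-01, -1.82914845e-04, -6.83863111e-05,
         3.21740985e-04],
       [ 7.16275618e-06, -3.15602744e-01,  9.48891410e-01,
        -1.43333781e-01],
       [ 0.00000000e+00,  0.00000000e+00,  0.00000000e+00,
         1.00000000e+00]])}
cartridge [([45.9, 417.0], 0.75), ([125.2, 477.3], 0.4)]
cartridge_grip [([48.3, 415.9], 0.88), ([123.5, 473.3], 0.39)]
bay []
keeper []
latch_nose []
vial_amber []
pellet_die []
timer [([14.7, 454.7], 0.98)]
dryer []
cartridge_toe [([47.8, 420.0], 0.71), ([124.2, 474.6], 0.53)]
cartridge_heel [([46.7, 417.7], 0.56), ([128.5, 478.0], 0.52)]
1.8
```

View pictures.

View pics/scene0.png

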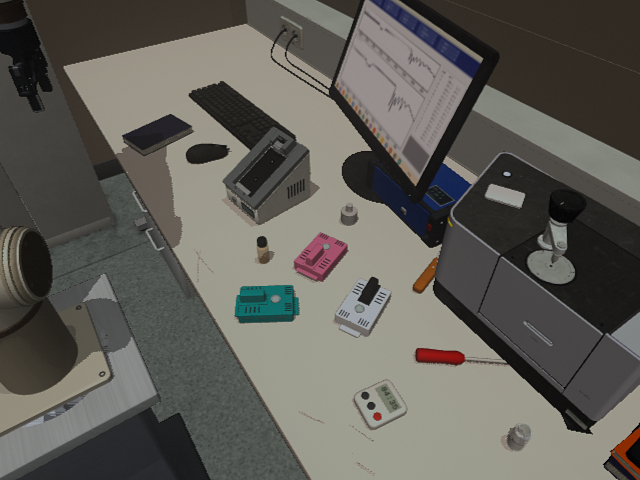

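View pics/side0.png

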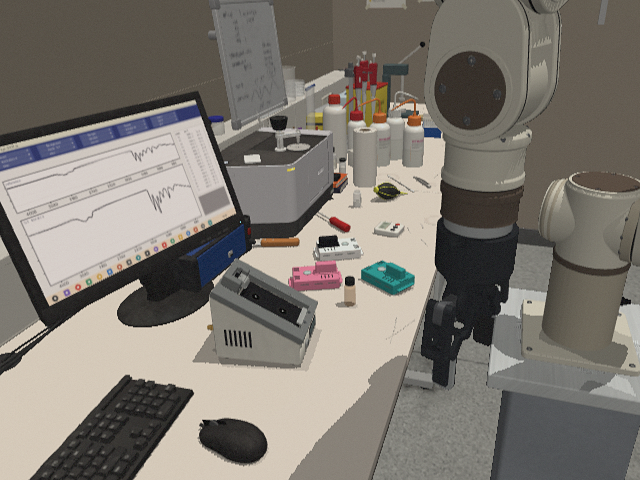

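View pics/wrist0.png

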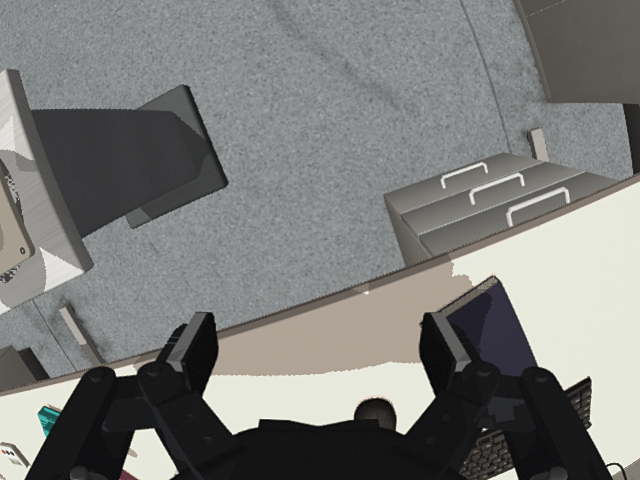

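```bash
cat > h.py <<'E'
import numpy as np, cv2
from scipy.spatial.transform import Rotation as R
from workcell import bot, vision
def cam(name,obs=None):
    c=vision.get_calibration(name); f=240/np.tan(np.radians(c['vertical_fov'])/2)
    if name!='wrist':
        Rm=cv2.Rodrigues(np.array(c['rvec']))[0]; return dict(f=f,c=np.array([c['cx'],c['cy']]),R=Rm,t=np.array(c['tvec']),fish=False)
    T=np.eye(4);T[:3,:3]=R.from_quat(obs['tool_rot']).as_matrix();T[:3,3]=obs['eef_pos']
    W=np.linalg.inv(T@np.array(c['T_tool_cam'])); return dict(f=f,c=np.array([c['cx'],c['cy']]),R=W[:3,:3],t=W[:3,3],fish=True)
def proj(k,P):
    p=np.atleast_2d(P)@k['R'].T+k['t']
    if k['fish']:
        r=np.hypot(p[:,0],p[:,1]);th=np.arctan2(r,p[:,2]);return k['c']+k['f']*(th/np.maximum(r,1e-9))[:,None]*p[:,:2]
    return k['c']+k['f']*p[:,:2]/p[:,2:]
def ray(k,uv):
    d=(np.array(uv,float)-k['c'])/k['f']
    if k['fish']:
        th=np.hypot(*d); v=np.array([*(d/th*np.sin(th)),np.cos(th)])
    else: v=np.array([*d,1.])
    return -k['R'].T@k['t'], k['R'].T@(v/np.linalg.norm(v))
def onz(k,uv,z):
    o,d=ray(k,uv);return o+d*(z-o[2])/d[2]
def tri(ks,uvs):
    A=np.zeros((3,3));b=np.zeros(3);L=[]
    for k,uv in zip(ks,uvs):
        o,d=ray(k,uv);M=np.eye(3)-np.outer(d,d);A+=M;b+=M@o;L.append((o,M))
    x=np.linalg.solve(A,b);return x,[np.linalg.norm(M@(x-o))*1000 for o,M in L]
E
python3 - <<'E'
from h import *
s,d=cam('scene'),cam('side')
print('cart',tri([s,d],[(361.8,309),(335.6,248.2)]))
print('bay',tri([s,d],[(264.3,164.4),(263.3,300.2)]))
print('bay',tri([s,d],[(264.3,164.4),(263.3,300.2)]))
print('vial',tri([s,d],[(263,250),(350,291)]))
print('pdie?',onz(s,(348,215),0.02),'timer',onz(s,(380,405),0.018), 'white2',onz(s,(518,437),.02))
for n,(x,y,w,h,z) in {'scene':(210,110,200,240,4),'side':(190,210,240,170,4)}.items():
    im=cv2.imread(f'pics/{n}0.png')[y:y+h,x:x+w]; cv2.imwrite(f'pics/{n}0z.png',cv2.resize(im,None,fx=min(z,800/w,600/h),fy=min(z,800/w,600/h),interpolation=cv2.INTER_CUBIC)); print(n,min(z,800/w,600/h))
E
```

```text
cart (array([ 0.53716538, -0.21386161,  0.01131668]), [np.float64(6.110421088977986), np.float64(6.1104210889780335)])
bay (array([0.5506589 , 0.18795312, 0.09568817]), [np.float64(0.7531366870304693), np.float64(0.7531366870304393)])
bay (array([0.5506589 , 0.18795312, 0.09568817]), [np.float64(0.7531366870304693), np.float64(0.7531366870304393)])
vial (array([0.44124587, 0.00563777, 0.03070596]), [np.float64(0.23777165005456538), np.float64(0.23777165005446213)])
pdie? [0.65965877 0.00624998 0.02      ] timer [ 0.43748244 -0.38397758  0.018     ] white2 [ 0.57688648 -0.53592099  0.02      ]
scene 2.5
side 3.3333333333333335
```

View pics/scene0z.png

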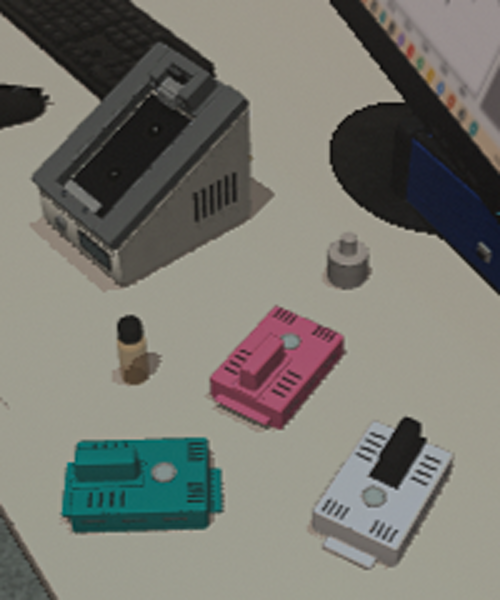

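View pics/side0z.png

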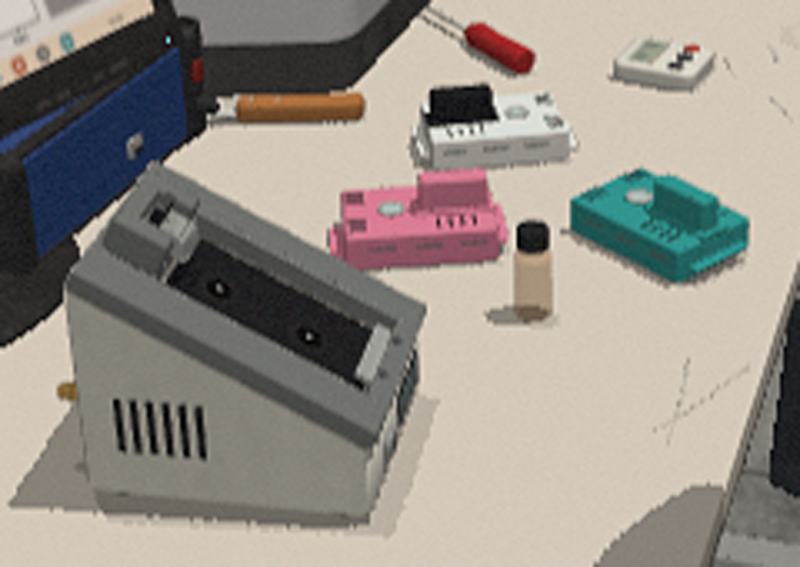

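```bash
cat > fit0.py <<'E'
from h import *
from scipy.optimize import least_squares
s,d=cam('scene'),cam('side')
S=lambda u,v:(210+u/2.5,110+v/2.5)
D=lambda u,v:(190+u/3.3333,210+v/3.3333)
def Rz(a):c,n=np.cos(a),np.sin(a);return np.array([[c,-n,0],[n,c,0],[0,0,1]])
# cartridge
obs=[('s',(-65,20,5),S(322,547-4)),('s',(-65,-20,5),S(372,567-3)),('s',(43,0,50),S(409,420)),
('s',(-55,35,26),S(317,513)),('s',(-55,-35,26),S(397,551)),('s',(47,-35,26),S(452,457)),
('d',(-55,35,26),D(573,129)),('d',(47,35,26),D(430,141)),('d',(-55,35,0),D(570,158))]
def model(p,pt):return Rz(p[2])@np.array(pt)/1000+np.array([p[0],p[1],0])
def res(p):
    r=[]
    for c,pt,uv in obs: r+=list(proj(s if c=='s' else d,model(p,pt))[0]-uv)
    return r
for a in (0.,-.6):
    q=least_squares(res,[.54,-.21,a],loss='soft_l1');print('cart',q.x,q.cost);print(np.round(np.reshape(res(q.x),(-1,2)),1).tolist())
# dryer: unknown x,y,yaw ; box corners
o2=[('s',(-80,-65,0),S(121,285)),('s',(80,-65,144),S(249,100)),('s',(80,-65,0),S(249,208)),('s',(-80,65,62),S(33,180)),('s',(-80,-65,62),S(118,248)),
('d',(-80,65,0),D(368,524)),('d',(80,65,0),D(98,516)),('d',(-80,65,62),D(374,447)),('d',(80,65,144),D(68,285)),('d',(-80,-65,62),D(426,310)),('d',(80,-65,144),D(152,165))]
def res2(p):
    r=[]
    for c,pt,uv in o2: r+=list(proj(s if c=='s' else d,model(p,pt))[0]-uv)
    return r
q=least_squares(res2,[.57,.19,0.],loss='soft_l1');print('dryer',q.x,q.cost);print(np.round(np.reshape(res2(q.x),(-1,2)),1).tolist())
E
python3 fit0.py
```

```text
cart [ 0.53849777 -0.21170243  0.47916094] 7.494694662747142
[[-0.1, 1.2], [-0.3, 1.9], [1.3, -0.9], [-2.6, -0.9], [0.5, -0.3], [0.8, -2.0], [-0.4, -0.2], [1.2, -0.0], [0.5, 0.6]]
cart [ 0.53849776 -0.21170242  0.47916107] 7.494694662798502
[[-0.1, 1.2], [-0.3, 1.9], [1.3, -0.9], [-2.6, -0.9], [0.5, -0.3], [0.8, -2.0], [-0.4, -0.2], [1.2, -0.0], [0.5, 0.6]]
dryer [0.54717582 0.18302672 0.17088585] 37.238703959857055
[[-0.6, 2.6], [-0.9, -4.2], [0.1, 2.7], [-2.1, -2.5], [-1.9, -3.4], [4.8, 0.4], [-1.1, -3.9], [1.5, -5.6], [-1.2, -3.5], [-1.4, -3.7], [-3.1, -1.9]]
```

Emit:
send_rows(
  targets=[
    [[6, -4, 1, 0.1, 8.5], [12, -9, 1, 0.25, 8.5], [18, -14, 1, 0.4, 8.5], [24, -19, 1, 0.53, 8.5], [30, -24, 0, 0.53, 8.5], [35, -28, -1, 0.53, 8.5], [35, -28, -2, 0.53, 8.5], [35, -28, -2, 0.53, 8.5]],
  ],
)

```text
clock: 2.8
eef_pos: [0.5301, 0.1843, 0.2098]
tool_rot: [-0.08, 0.997, -0.0, -0.001]
ft_force: [-0.5, -0.3, 0.1]
grip_width: 0.0851
```

```bash
cat > snap.py <<'E'
from h import *
import sys,json
n,cams=sys.argv[1],sys.argv[2:]
for c in cams:
    o=bot.get_obs();im=vision.camera(c);cv2.imwrite(f'pics/{c}{n}.png',im[:,:,::-1])
    json.dump({k:np.array(v).tolist() for k,v in o.items()},open(f'pics/{c}{n}.json','w'))
print(o['clock'],o['eef_pos'],R.from_quat(o['tool_rot']).as_matrix().round(3).tolist(),o['grip_width'],o['ft_force'].round(2),np.round(o['joint_pos'],2))
E
python3 snap.py 1 wrist
```

```text
2.8 [0.53012432 0.18425606 0.20980507] [[-0.987, -0.16, -0.001], [-0.16, 0.987, -0.001], [0.002, -0.001, -1.0]] 0.0850741590549281 [-0.48 -0.27  0.13] [ 0.33  0.37  0.13  1.33 -0.    0.17]
```

View pics/wrist1.png

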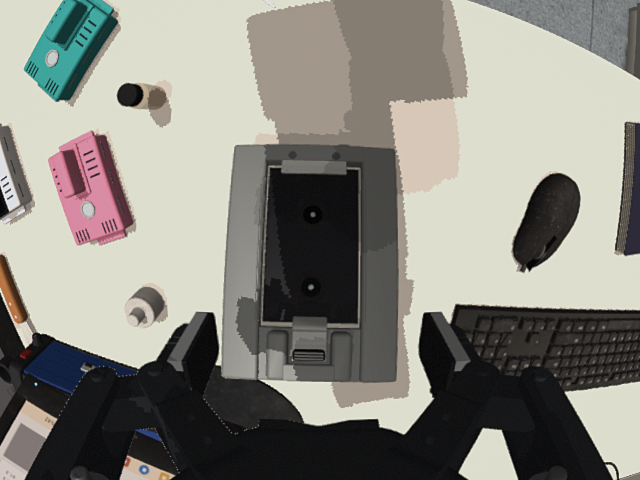

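Run:
```python
import cv2
im=cv2.imread('pics/wrist1.png')[135:390,215:410]; cv2.imwrite('pics/w1z.png',cv2.resize(im,None,fx=2.35,fy=2.35,interpolation=cv2.INTER_CUBIC)); 
im=cv2.imread('pics/wrist1.png')
cv2.imwrite('pics/w1za.png',cv2.resize(im[145:225,225:410],None,fx=4,fy=4,interpolation=cv2.INTER_CUBIC)); 
cv2.imwrite('pics/w1zb.png',cv2.resize(im[290:390,220:410],None,fx=4,fy=4,interpolation=cv2.INTER_CUBIC));
```

```text
(no output)
```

View pics/w1za.png

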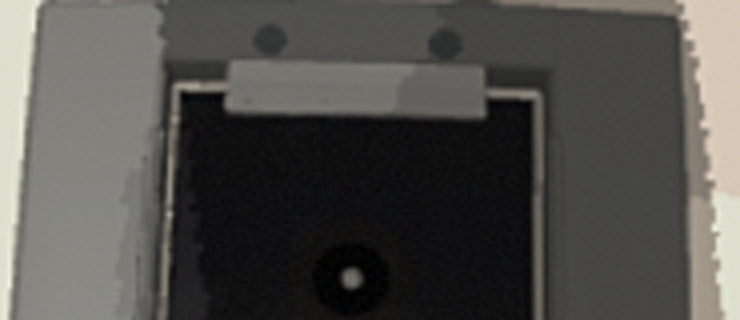

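View pics/w1zb.png

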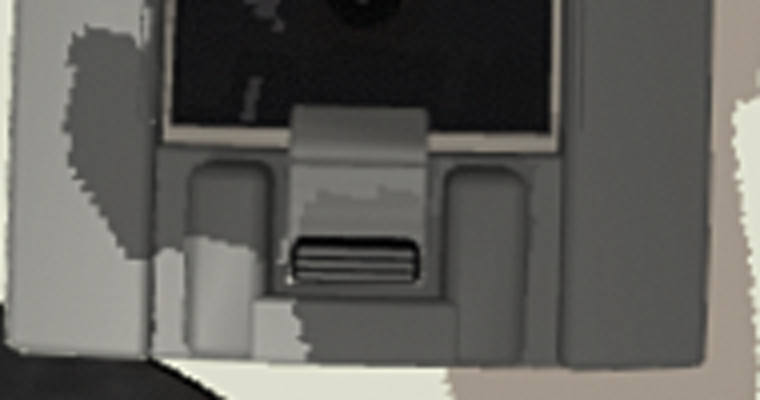

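```bash
cat > fitbay.py <<'E'
from h import *
import json
from scipy.optimize import least_squares
k=cam('wrist',{a:np.array(b) for a,b in json.load(open('pics/wrist1.json')).items()})
a=np.radians(28)
def bayR(yaw): return R.from_euler('ZY',[yaw,-a]).as_matrix()
A=lambda u,v:(225+u/4,145+v/4)
B=lambda u,v:(220+u/4,290+v/4)
o=[((-58,-25,9.5),A(226,115)),((-58,25,9.5),A(487,119)),((50,-12,13),B(290,107)),((50,12,13),B(430,110)),((56.35,-12,24),B(291,161)),((56.35,12,24),B(427,164))]
def P(p,pt): return bayR(p[2])@np.array(pt)/1000+np.array([p[0],p[1],p[3] if len(p)>3 else .085])
def res(p): return np.concatenate([proj(k,P(p,pt))[0]-uv for pt,uv in o])
if __name__=='__main__':
  for p0 in ([.54,.18,.17],[.54,.18,.17,.085]):
    q=least_squares(res,p0);print(q.x,q.cost);print(res(q.x).reshape(-1,2).round(1).tolist())
  q=least_squares(res,[.54,.18,.17]).x
  for pt in [(-60,36.8,0),(-60,-36.8,0),(50,36.8,0),(50,-36.8,0),(60,36.8,0),(60,36.8,30),(60,-36.8,30),(-68,0,0),(0,0,0)]: print(pt,proj(k,P(q,pt))[0].round(1))
E
python3 fitbay.py
```

```text
[0.54552884 0.18180426 0.13397671] 15.173256315192841
[[0.3, 1.8], [-0.6, 2.3], [1.0, 0.8], [-0.7, 1.0], [-0.4, -3.1], [0.4, -2.9]]
[0.54315935 0.18153665 0.13406036 0.09055293] 7.603542032977626
[[-0.3, -0.3], [0.1, 0.3], [0.5, 1.8], [-0.3, 1.9], [-0.9, -1.9], [0.8, -1.7]]
(-60, 36.8, 0) [359.7 179.3]
(-60, -36.8, 0) [268.4 177.1]
(50, 36.8, 0) [358.9 318.4]
(50, -36.8, 0) [261.8 315.9]
(60, 36.8, 0) [358.7 331.5]
(60, 36.8, 30) [364.  334.3]
(60, -36.8, 30) [255.3 331.5]
(-68, 0, 0) [314.3 168.6]
(0, 0, 0) [312. 252.]
```

Emit:
send_rows(
  targets=[
    [[0.5, -5.5, 0, 0.05, 8.5], [1, -11, 0, 0.1, 8.5], [1.5, -17, 0, 0.18, 8.5], [2, -23, 0, 0.25, 8.5], [2, -29, -1, 0.32, 8], [2, -35, -3, 0.32, 7], [2, -38.7, -5, 0.32, 6], [2, -38.7, -6, 0.32, 6], [2, -38.7, -6, 0.32, 6]],
  ],
)

```text
clock: 3.98
eef_pos: [0.5478, -0.1981, 0.1507]
tool_rot: [-0.241, 0.971, 0.001, -0.001]
ft_force: [-0.3, 0.9, 0.2]
grip_width: 0.0599
```

```bash
python3 snap.py 2 wrist
```

```text
3.975 [ 0.54780709 -0.19809617  0.15074592] [[-0.884, -0.468, -0.002], [-0.468, 0.884, 0.002], [0.001, 0.002, -1.0]] 0.05992182538359349 [-0.25  0.87  0.17] [-0.35  0.45  0.09  1.22  0.   -0.83]
```

View pics/wrist2.png

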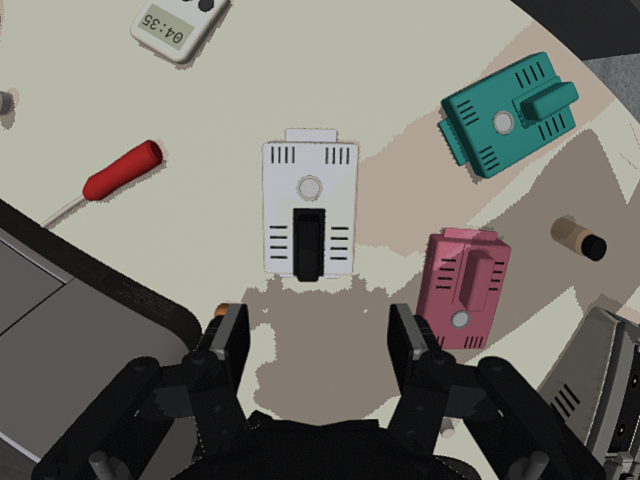

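Run:
```python
import cv2
im=cv2.imread('pics/wrist2.png')[120:295,250:370]; cv2.imwrite('pics/w2z.png',cv2.resize(im,None,fx=3.4,fy=3.4,interpolation=cv2.INTER_CUBIC));
```

```text
(no output)
```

View pics/w2z.png

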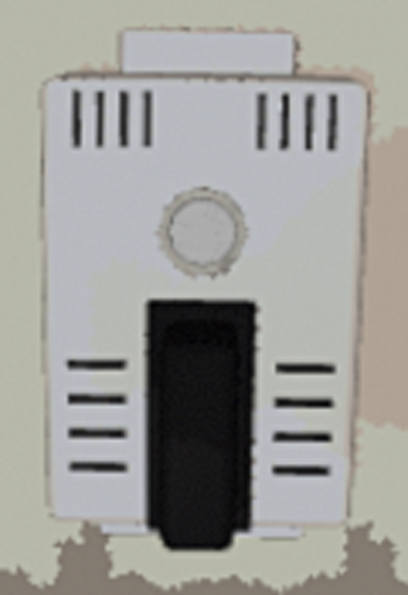

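Run:
```python
from h import *
import json
from scipy.optimize import least_squares
k=cam('wrist',{a:np.array(b) for a,b in json.load(open('pics/wrist2.json')).items()})
o=[((-55,-35,26),(46,76)),((-55,35,26),(368,82)),((47,-35,26),(50,518)),((47,35,26),(349,526)),((-65,-20,5),(120,30)),((-65,20,5),(297,34)),((-3,-8,26),(147,301)),((-3,8,26),(256,304))]
def P(p,pt): return R.from_euler('Z',p[2]).as_matrix()@np.array(pt)/1000+np.array([p[0],p[1],0])
res=lambda p:np.concatenate([proj(k,P(p,pt))[0]-(250+uv[0]/3.4,120+uv[1]/3.4) for pt,uv in o])
q=least_squares(res,[.54,-.21,.48],loss='soft_l1');print(q.x,q.cost,res(q.x).reshape(-1,2).round(1).tolist());print(P(q.x,(20,0,48)))
```

```text
[ 0.53902592 -0.21009832  0.46466825] 18.057570792850278 [[-1.6, -0.8], [1.3, -0.9], [-0.6, 1.1], [0.4, 0.6], [0.0, -1.3], [0.1, -1.6], [5.4, 3.5], [-5.1, 3.0]]
[ 0.55690533 -0.20113579  0.048     ]
```

```bash
python3 -c "
from workcell import bot
for i in range(3):
    o=bot.get_obs();print(o['clock'],o['eef_pos'],o['joint_vel'].round(3),o['ft_force'])"
```

```text
4.025 [ 0.54845087 -0.1979704   0.15161207] [ 0.009 -0.013  0.017  0.001 -0.003 -0.004] [-0.02239234  1.05481469  0.61992329]
4.025 [ 0.54845087 -0.1979704   0.15161207] [ 0.009 -0.013  0.017  0.001 -0.003 -0.004] [-0.02239234  1.05481469  0.61992329]
4.025 [ 0.54845087 -0.1979704   0.15161207] [ 0.009 -0.013  0.017  0.001 -0.003 -0.004] [-0.02239234  1.05481469  0.61992329]
```

Emit:
send_rows(
  targets=[
    [[0.9, -0.3, -3, -0.02, 6], [0.9, -0.3, -6, -0.02, 6], [0.9, -0.3, -8, -0.02, 6], [0.9, -0.3, -9, -0.02, 5], [0.9, -0.3, -9, -0.02, 5]],
  ],
)

```text
clock: 4.65
eef_pos: [0.5577, -0.2018, 0.0616]
tool_rot: [-0.231, 0.973, 0.0, 0.0]
ft_force: [0.1, 0.5, -0.3]
grip_width: 0.0502
```

Emit:
send_rows(
  targets=[
    [[-0.05, 0.05, -2, 0, 4], [-0.05, 0.05, -3.1, 0, 4], [-0.05, 0.05, -3.1, 0, 4], [-0.05, 0.05, -3.1, 0, 1], [-0.05, 0.05, -3.1, 0, 0.5], [-0.05, 0.05, -3.1, 0, 0.5], [-0.05, 0.05, -3.1, 0, 0.5], [-0.05, 0.05, -3.1, 0, 0.5]],
  ],
)

```text
clock: 5.65
eef_pos: [0.5577, -0.2027, 0.0315]
tool_rot: [-0.23, 0.973, -0.001, 0.001]
ft_force: [0.0, 0.6, 6.0]
grip_width: 0.0146
```

```bash
python3 snap.py 3 wrist
```

```text
5.65 [ 0.55771755 -0.20265739  0.031465  ] [[-0.894, -0.449, 0.002], [-0.449, 0.894, -0.001], [-0.002, -0.001, -1.0]] 0.014554608663612318 [0.05 0.6  6.02] [-0.35  0.57 -0.04  0.96  0.   -0.81]
```

View pics/wrist3.png

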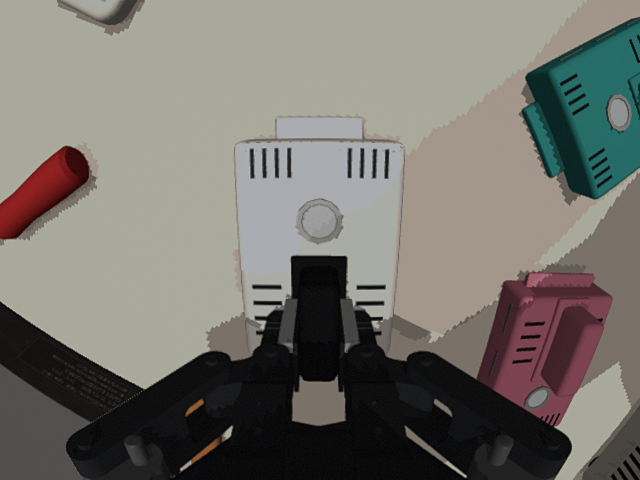

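Emit:
send_rows(
  targets=[
    [[0, 0, 2, 0, 0.5], [0, 0, 5, 0, 0.5], [0, 0, 10, 0, 0.5], [0, 0, 14, 0, 0.5], [0, 0, 16, 0, 0.5], [0, 0, 16, 0, 0.5]],
  ],
)

```text
clock: 6.45
eef_pos: [0.5577, -0.2028, 0.1916]
tool_rot: [-0.23, 0.973, -0.001, 0.001]
ft_force: [0.5, -1.2, -2.9]
grip_width: 0.0148
```

```bash
python3 snap.py 4 wrist side
```

```text
6.5 [ 0.556786   -0.20246214  0.18989796] [[-0.894, -0.449, -0.0], [-0.449, 0.894, -0.0], [0.0, -0.0, -1.0]] 0.014996824480883518 [ 0.17  0.27 -2.64] [-0.35  0.44  0.19  1.31 -0.   -0.81]
```

View pics/wrist4.png

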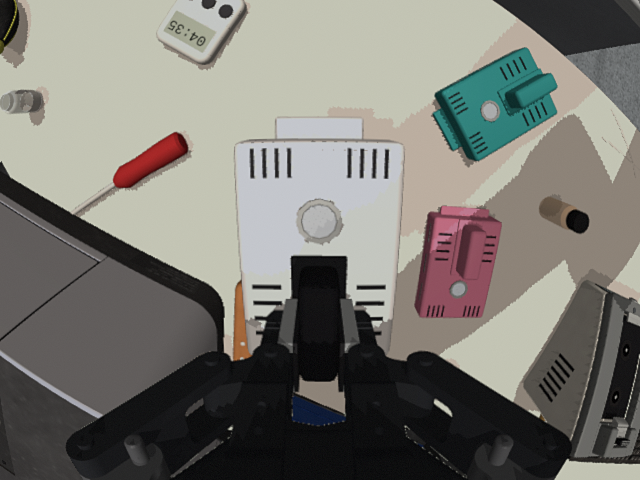

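View pics/side4.png

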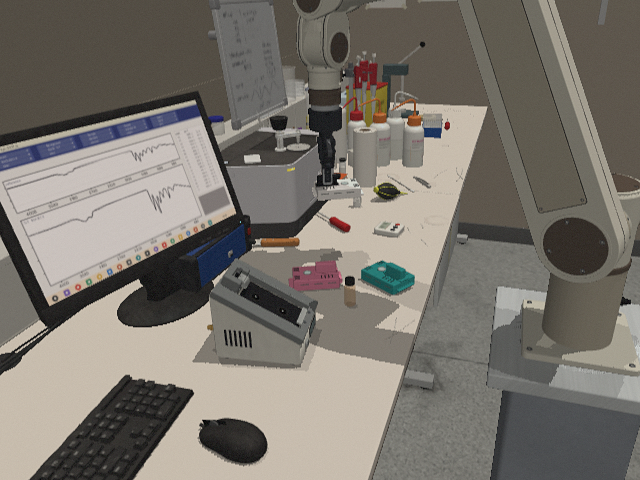

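Run:
```python
import cv2
im=cv2.imread('pics/wrist4.png')
cv2.imwrite('pics/w4z.png',cv2.resize(im[105:265,225:415],None,fx=4,fy=3.7,interpolation=cv2.INTER_CUBIC));
```

```text
(no output)
```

View pics/w4z.png

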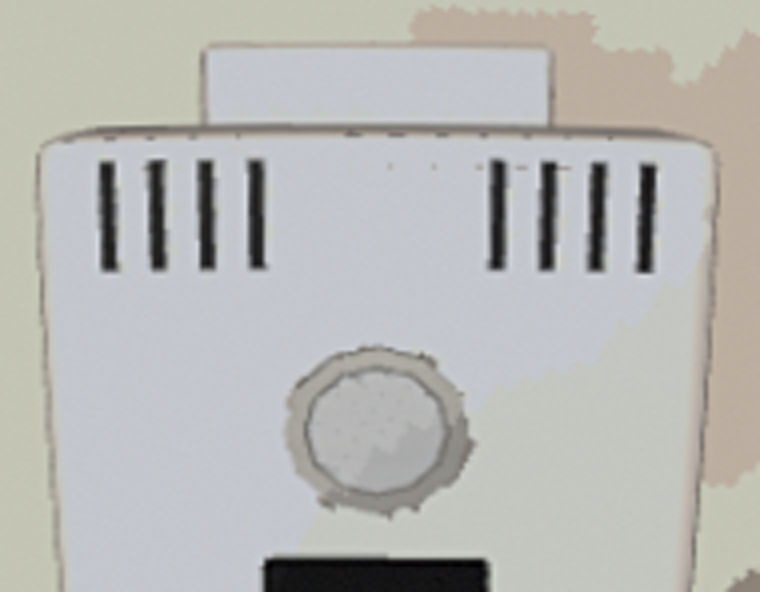

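Run:
```python
from h import *
from scipy.optimize import least_squares
I=dict(tool_rot=[0,0,0,1],eef_pos=np.zeros(3))
k=cam('wrist',I)
Z=lambda u,v:(225+u/4,105+v/3.7)
o=[((-65,-20,5),Z(202,45)),((-65,20,5),Z(552,45)),((-55,-35,26),Z(38,137)),((-55,35,26),Z(717,140))]
def P(p,pt):
    x,y,z=np.array(pt)/1000; return np.array([p[0]-x,p[1]+y,p[2]-z])
res=lambda p:np.concatenate([proj(k,P(p,pt))[0]-uv for pt,uv in o])
q=least_squares(res,[.02,0,.03]);print(q.x,q.cost,res(q.x).round(1))
```

```text
[0.01920676 0.00032811 0.03478842] 0.4464824164537226 [ 0.2  0.4 -0.2  0.4 -0.2  0.1  0.2 -0.7]
```

Run:
```python
from h import *
k=cam('wrist',dict(tool_rot=[0,0,0,1],eef_pos=np.zeros(3)))
print(k)
for y in (0,.00033,.001): print(proj(k,[[.084,y,.03]]))
```

```text
{'f': np.float64(371.64829954431775), 'c': array([318.28153981, 244.03123795]), 'R': array([[-1.95165041e-04,  9.99999947e-01, -2.59315504e-04],
       [-9.48856253e-01, -2.67051644e-04, -3.15708314e-01],
       [-3.15708366e-01,  1.84437911e-04,  9.48856255e-01]]), 't': array([1.54769522e-04, 3.12458950e-02, 1.61457204e-01]), 'fish': True}
[[318.56698841 117.41321628]]
[[319.28827806 117.41336008]]
[[320.75268418 117.41460764]]
```

Emit:
send_rows(
  targets=[
    [[0, 5, 1, -0.05, 0.5], [0, 10.5, 1.5, -0.12, 0.5], [0, 16.5, 1.5, -0.2, 0.5], [0, 22.5, 1.5, -0.28, 0.5], [0, 28.5, 1.5, -0.33, 0.5], [0, 34, 1.5, -0.33, 0.5], [-0.2, 38, 1.5, -0.33, 0.5], [-0.2, 38.5, 1.5, -0.33, 0.5], [-0.2, 38.5, 1.5, -0.33, 0.5], [-0.2, 38.5, 1.5, -0.33, 0.5]],
  ],
)

```text
clock: 7.8
eef_pos: [0.5547, 0.1812, 0.2045]
tool_rot: [-0.067, 0.998, -0.0, -0.001]
ft_force: [0.7, -0.6, -1.9]
grip_width: 0.0143
```

```bash
python3 snap.py 5 wrist side
```

```text
7.85 [0.55484808 0.18112517 0.20483832] [[-0.991, -0.133, -0.001], [-0.133, 0.991, -0.001], [0.001, -0.001, -1.0]] 0.014874060442839739 [ 1.05 -0.29 -3.09] [ 0.32  0.42  0.19  1.34 -0.    0.18]
```

View pics/wrist5.png

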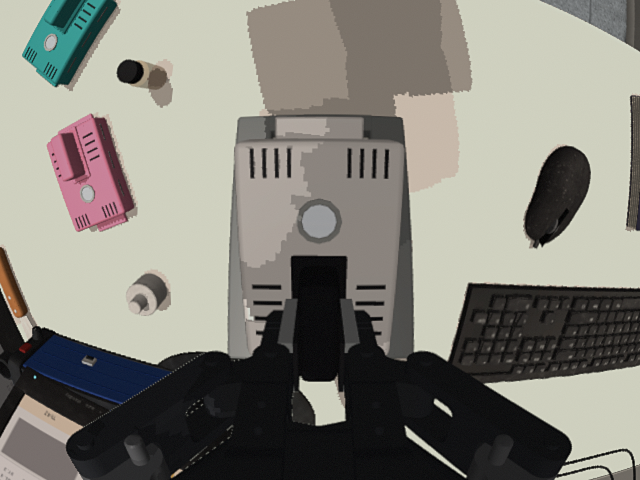

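View pics/side5.png

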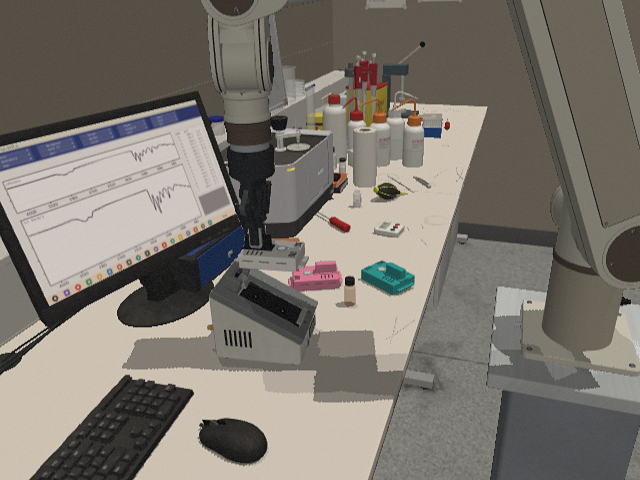

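Emit:
send_rows(
  targets=[
    [[0.5, 0.15, -1.5, 0, 0.5], [0.5, 0.15, -2.5, 0, 0.5], [0.5, 0.15, -3.2, 0, 0.5], [0.5, 0.15, -3.6, 0, 0.5], [0.5, 0.15, -3.6, 0, 0.5]],
  ],
)

```text
clock: 8.52
eef_pos: [0.5596, 0.1837, 0.1733]
tool_rot: [-0.067, 0.998, 0.0, 0.001]
ft_force: [-8.2, -2.7, 17.0]
grip_width: 0.0149
```

```bash
python3 snap.py 6 wrist side; python3 -c "
import cv2
im=cv2.imread('pics/side6.png')[170:380,180:400];cv2.imwrite('pics/s6z.png',cv2.resize(im,None,fx=2.8,fy=2.8,interpolation=cv2.INTER_CUBIC))"
```

```text
8.575 [0.55958607 0.18370631 0.17332412] [[-0.991, -0.134, 0.003], [-0.134, 0.991, 0.0], [-0.003, -0.0, -1.0]] 0.014578488301747924 [-9.49 -3.13 17.58] [ 0.32  0.44  0.14  1.27 -0.    0.18]
```

View pics/s6z.png

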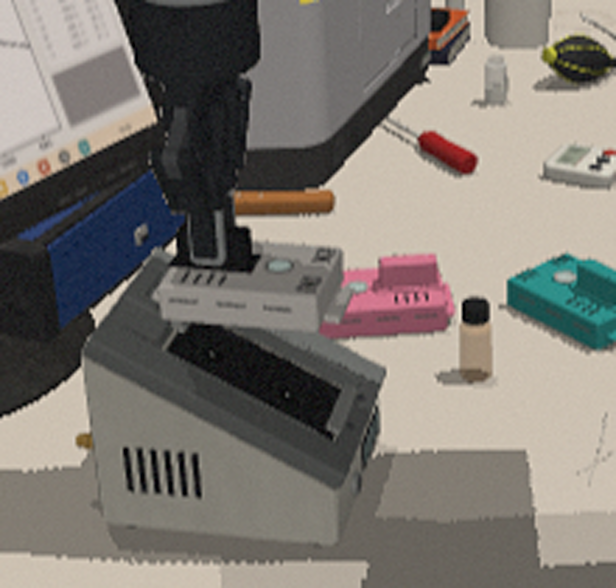

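Emit:
send_rows(
  targets=[
    [[-0.3, -0.04, -0.2, 0, 0.5], [-0.6, -0.08, -0.4, 0, 0.5], [-0.9, -0.12, -0.6, 0, 0.5], [-1.2, -0.16, -0.8, 0, 0.5], [-1.2, -0.16, -0.8, 0, 0.5]],
  ],
)

```text
clock: 9.25
eef_pos: [0.552, 0.1828, 0.1672]
tool_rot: [-0.067, 0.998, 0.001, 0.007]
ft_force: [-0.6, -2.9, 17.8]
grip_width: 0.0148
```

```bash
python3 snap.py 7 wrist side; python3 -c "
import cv2
im=cv2.imread('pics/side7.png')[170:380,180:400];cv2.imwrite('pics/s7z.png',cv2.resize(im,None,fx=2.8,fy=2.8,interpolation=cv2.INTER_CUBIC))"
```

```text
9.3 [0.5519667  0.18281795 0.16716053] [[-0.991, -0.134, 0.013], [-0.134, 0.991, 0.002], [-0.013, 0.0, -1.0]] 0.014538863222504883 [-1.45 -1.81 17.38] [ 0.32  0.42  0.1   1.23 -0.    0.19]
```

View pics/s7z.png

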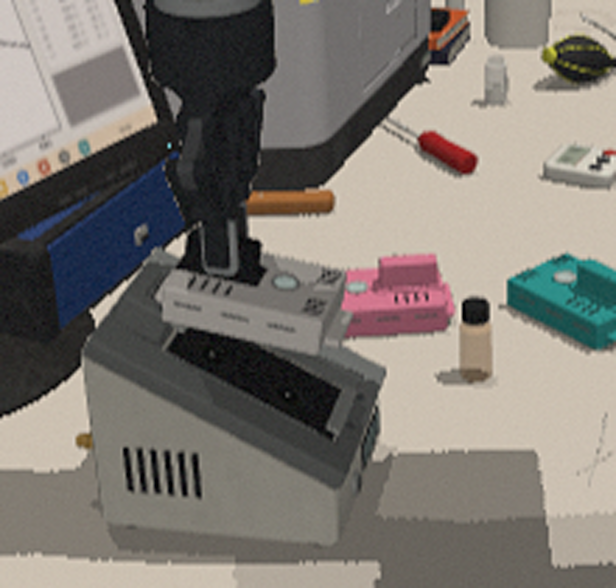

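View pics/wrist7.png

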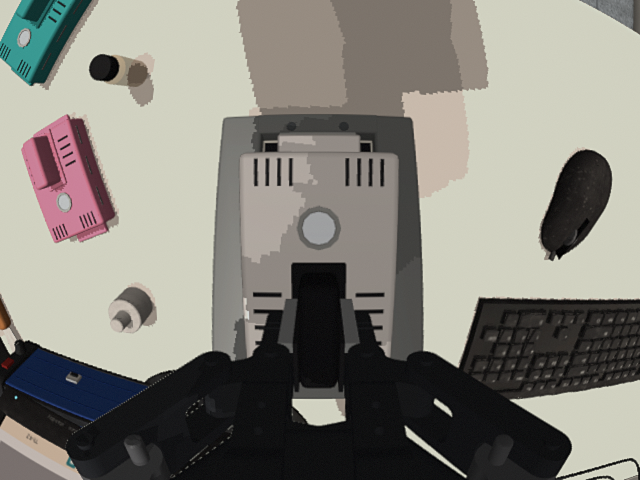

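Emit:
send_rows(
  targets=[
    [[-0.3, -0.1, -0.5, 0, 0.5], [-0.6, -0.15, -1.0, 0, 0.5], [-0.9, -0.2, -1.4, 0, 0.5], [-1.1, -0.25, -1.8, 0, 0.5], [-1.2, -0.26, -2.0, 0, 0.5], [-1.2, -0.26, -2.0, 0, 0.5]],
  ],
)

```text
clock: 10.1
eef_pos: [0.538, 0.1808, 0.1475]
tool_rot: [-0.068, 0.998, 0.001, 0.005]
ft_force: [-7.7, -0.9, 23.4]
grip_width: 0.0147
```

```bash
python3 snap.py 8 wrist side; python3 -c "
import cv2
im=cv2.imread('pics/side8.png')[170:380,180:400];cv2.imwrite('pics/s8z.png',cv2.resize(im,None,fx=2.8,fy=2.8,interpolation=cv2.INTER_CUBIC))"
```

```text
10.15 [0.53800914 0.1808086  0.14744258] [[-0.991, -0.135, 0.009], [-0.135, 0.991, 0.003], [-0.009, 0.002, -1.0]] 0.014528953407789548 [-8.04 -2.4  23.43] [0.32 0.41 0.03 1.17 0.   0.19]
```

View pics/s8z.png

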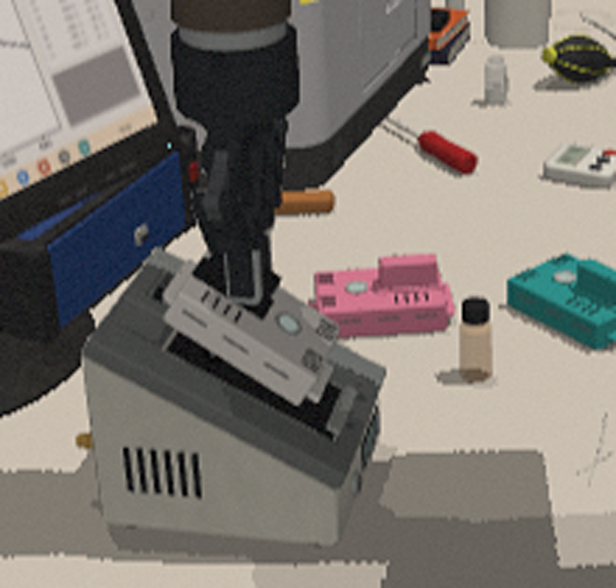

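View pics/wrist8.png

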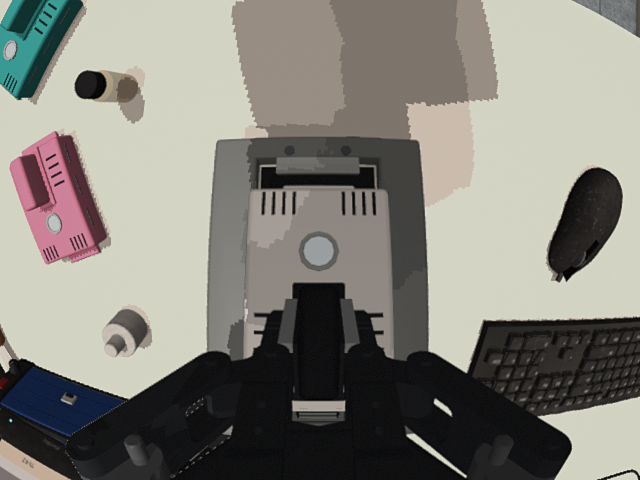

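Run:
```python
import cv2
im=cv2.imread('pics/wrist8.png')
cv2.imwrite('pics/w8z.png',cv2.resize(im[130:300,200:435],None,fx=3.4,fy=3.4,interpolation=cv2.INTER_CUBIC));
```

```text
(no output)
```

View pics/w8z.png

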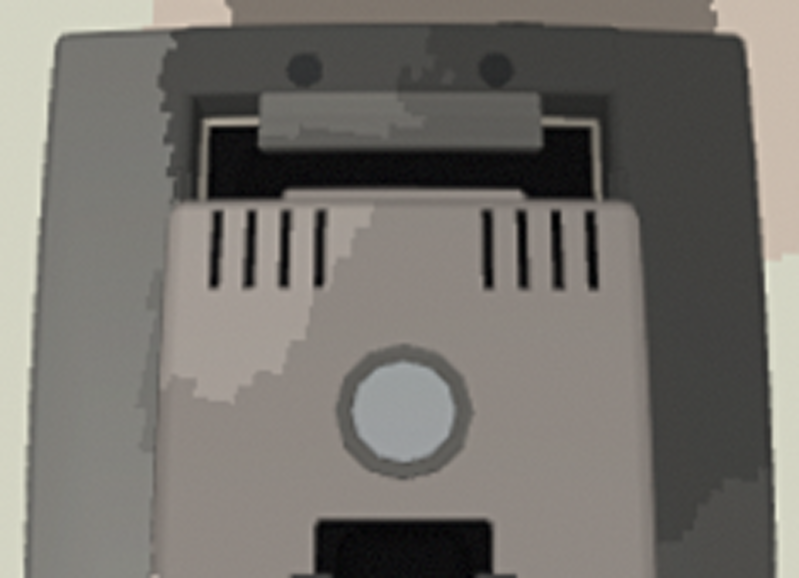

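```bash
cat > fit8.py <<'E'
from h import *
import json,sys
from scipy.optimize import least_squares
def run(js,cart,keep,Xb=(.545,.1813,.134)):
    ob={a:np.array(b) for a,b in json.load(open(js)).items()}
    k=cam('wrist',ob); psi=Xb[2]
    O=np.array([Xb[0],Xb[1],.085]); 
    def P(p,pt): # p: pivot-plane X,Z of cartridge origin in dryer axis, lateral, pitch
        return O+R.from_euler('Z',psi).as_matrix()@(np.array([p[0],p[1],p[2]])+R.from_euler('Y',-p[3]).as_matrix()@np.array(pt)/1000)
    res=lambda p:np.concatenate([proj(k,P(p,pt))[0]-uv for pt,uv in cart])
    q=least_squares(res,[0,0,.03,.6]);a=np.radians(28)
    print('pitch deg',np.degrees(q.x[3]),'origin XYZ',q.x[:3]*1000,res(q.x).round(1))
    # keeper correction
    Kb=lambda s,pt:O+R.from_euler('ZY',[psi,-a]).as_matrix()@(np.array(pt)/1000+[s[0],s[1],0])
    r2=lambda s:np.concatenate([proj(k,Kb(s,pt))[0]-uv for pt,uv in keep])
    s=least_squares(r2,[0,0]).x; print('bay shift x,y mm',s*1000,r2(s).round(1))
    for n,c in dict(toe=(-65,0,0),heel=(55,0,12),org=(0,0,0)).items():
        w=P(q.x,c)-O; b=R.from_euler('ZY',[psi,-a]).as_matrix().T@w*1000; print(n,'bay',(b-[s[0]*1000,s[1]*1000,0]).round(1))
    t=ob['eef_pos']-O; print('TCP bay',(R.from_euler('ZY',[psi,-a]).as_matrix().T@t*1000).round(1))
if __name__=='__main__':
    Z=lambda u,v:(200+u/3.4,130+v/3.4)
    run('pics/wrist8.json',[((-65,-20,5),Z(283,190)),((-65,20,5),Z(524,190)),((-55,-35,26),Z(170,204)),((-55,35,26),Z(640,205)),((-3,-11,26),Z(316,520)),((-3,11,26),Z(492,520))],
     [((-58,-25,9.5),Z(259,152)),((-58,25,9.5),Z(544,152))])
E
python3 fit8.py
```

```text
pitch deg 37.667867685170485 origin XYZ [ 3.79211772  0.83390064 28.52161756] [ 1.   1.6 -0.9  1.7  1.7 -3.7 -2.2 -3.8  2.6  2.1 -2.3  2.1]
bay shift x,y mm [-0.97839198  0.46665317] [ 0.8 -0.  -0.8  0.1]
toe bay [-46.4   0.4  12.5]
heel bay [69.9  0.4 44.5]
org bay [17.7  0.4 23.4]
TCP bay [23.2  0.4 58.4]
```

Emit:
send_rows(
  targets=[
    [[-0.1, -0.02, -0.3, 0, 0.5], [-0.2, -0.03, -0.6, 0, 0.5], [-0.3, -0.04, -0.9, 0, 0.5], [-0.3, -0.04, -0.9, 0, 0.5]],
  ],
)

```text
clock: 10.7
eef_pos: [0.534, 0.1803, 0.1375]
tool_rot: [-0.068, 0.998, 0.001, 0.003]
ft_force: [-10.2, -2.3, 21.2]
grip_width: 0.0142
```

```bash
python3 snap.py 9 wrist side; python3 -c "
import cv2
im=cv2.imread('pics/side9.png')[170:380,180:400];cv2.imwrite('pics/s9z.png',cv2.resize(im,None,fx=2.8,fy=2.8,interpolation=cv2.INTER_CUBIC))
im=cv2.imread('pics/wrist9.png')
cv2.imwrite('pics/w9z.png',cv2.resize(im[130:300,200:435],None,fx=3.4,fy=3.4,interpolation=cv2.INTER_CUBIC))"
```

```text
10.75 [0.53401471 0.18025841 0.13751521] [[-0.991, -0.135, 0.006], [-0.135, 0.991, 0.003], [-0.007, 0.002, -1.0]] 0.01455706328819378 [-9.77 -1.4  21.72] [0.33 0.42 0.   1.15 0.   0.19]
```

View pics/s9z.png

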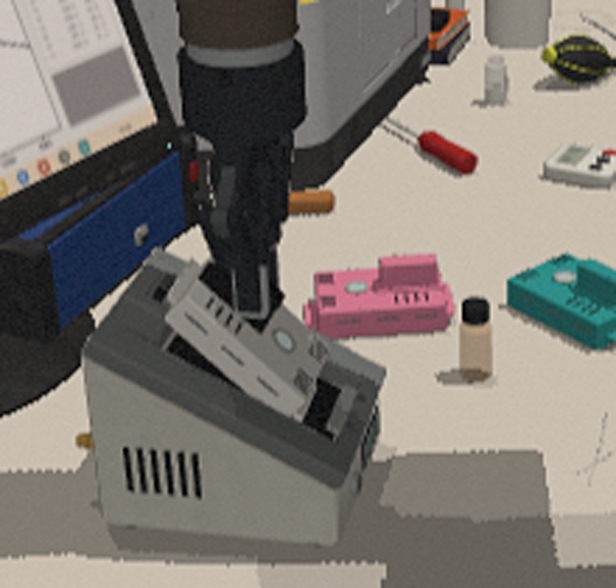

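View pics/w9z.png

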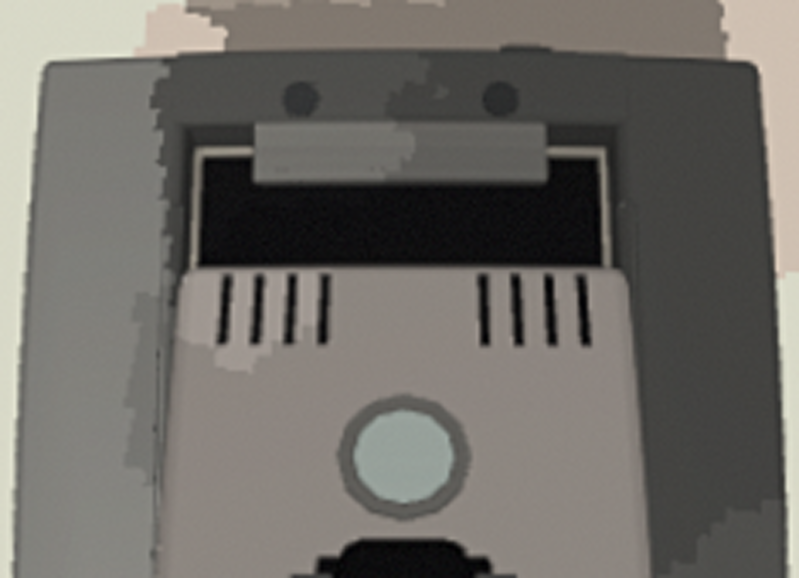

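Emit:
send_rows(
  targets=[
    [[-0.3, -0.08, -0.05, 0, 0.5], [-0.6, -0.12, -0.1, 0, 0.5], [-0.9, -0.17, -0.2, 0, 0.5], [-0.9, -0.17, -0.2, 0, 0.5]],
  ],
)

```text
clock: 11.3
eef_pos: [0.5228, 0.1775, 0.1294]
tool_rot: [-0.068, 0.998, -0.0, -0.001]
ft_force: [-0.5, -1.0, -0.0]
grip_width: 0.0149
```

```bash
cat > look.sh <<'E'
python3 snap.py $1 wrist side; python3 -c "
import cv2
im=cv2.imread('pics/side$1.png')[200:380,190:390];a=cv2.resize(im,None,fx=3,fy=3,interpolation=cv2.INTER_CUBIC)
im=cv2.imread('pics/wrist$1.png')
b=cv2.resize(im[130:300,200:435],None,fx=3.4,fy=3.4,interpolation=cv2.INTER_CUBIC)
cv2.imwrite('pics/s${1}z.png',a);cv2.imwrite('pics/w${1}z.png',b)"
E
bash look.sh 10
```

```text
11.35 [0.52286358 0.1775262  0.12938773] [[-0.991, -0.135, -0.003], [-0.135, 0.991, -0.001], [0.003, -0.0, -1.0]] 0.014533991828619693 [-1.57 -0.26 -1.29] [ 0.33  0.41 -0.03  1.13  0.    0.19]
```

View pics/s10z.png

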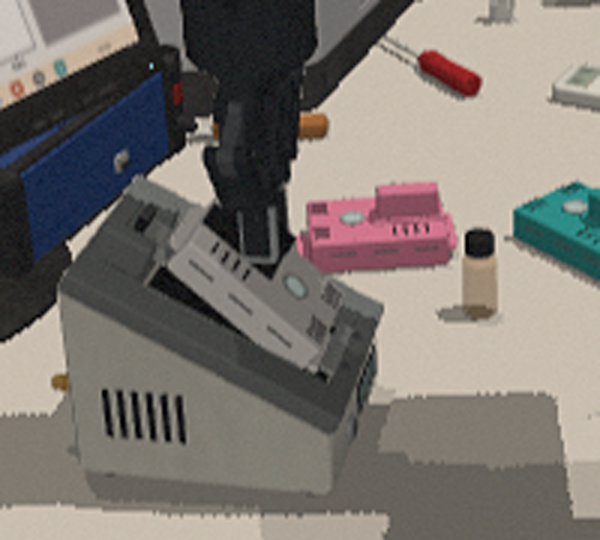

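View pics/w10z.png

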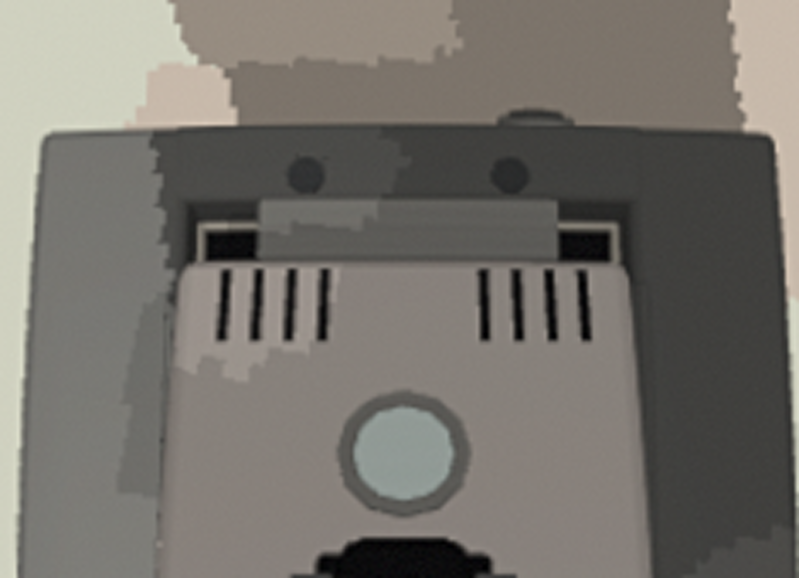

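Emit:
send_rows(
  targets=[
    [[0.1, 0.06, -0.2, 0, 0.5], [0.2, 0.08, -0.4, 0, 0.5], [0.2, 0.08, -0.4, 0, 0.5]],
  ],
)

```text
clock: 11.78
eef_pos: [0.5258, 0.1782, 0.1281]
tool_rot: [-0.067, 0.998, -0.0, 0.0]
ft_force: [-3.6, -2.8, 10.7]
grip_width: 0.0147
```

```bash
bash look.sh 11
```

```text
11.825 [0.52581285 0.17820257 0.12808292] [[-0.991, -0.135, 0.001], [-0.135, 0.991, -0.001], [-0.0, -0.001, -1.0]] 0.014647623027272025 [-3.91 -2.18 11.82] [ 0.33  0.41 -0.03  1.13 -0.    0.19]
```

View pics/s11z.png

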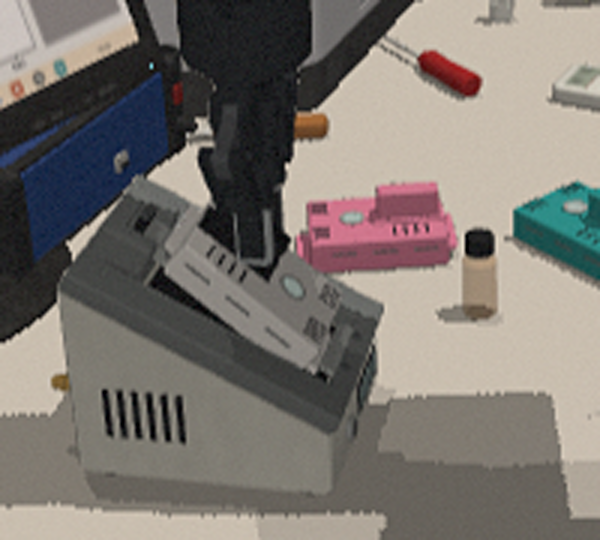

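View pics/w11z.png

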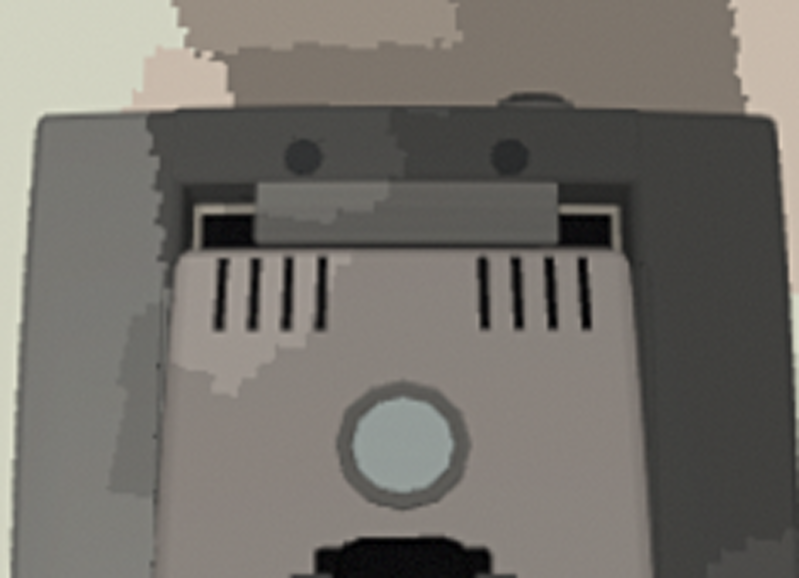

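```bash
cat > fitt.py <<'E'
from h import *
import json
from scipy.optimize import least_squares
a=np.radians(28)
Z=lambda u,v:np.array((200+u/3.4,130+v/3.4))
def go(js,kl,kr,box,disc):
    ob={q:np.array(b) for q,b in json.load(open(js)).items()}; k=cam('wrist',ob)
    B=R.from_euler('ZY',[.134,-a]).as_matrix()
    W=lambda s,pt:np.array([.545,.1813,.085])+B@(np.array(pt)/1000+np.array([s[0],s[1],s[2]])/1000)
    def C(p,pt): x,y,z=pt; c,n=np.cos(p[1]),np.sin(p[1]); x+=65; return (p[0]+x*c-z*n, y+p[2], x*n+z*c+p[3])
    def res(v):
        s=v[:3]; p=v[3:]
        r=[proj(k,W(s,(-58,-25,9.5)))[0]-kl,proj(k,W(s,(-58,25,9.5)))[0]-kr]
        for pt,uv in box: r.append(proj(k,W(s,C(p,pt)))[0]-uv)
        r.append(proj(k,W(s,C(p,(disc,0,26))))[0]-DISC)
        return np.concatenate(r+[v[:3]*.3,[p[3]*.3]])
    q=least_squares(res,[0,0,0,-56,.25,0,0]).x
    print('bay shift',q[:3].round(2),'toe x',q[3].round(1),'alpha',np.degrees(q[4]).round(1),'y',q[5].round(2),'toe z',q[6].round(1),res(q)[:10].round(1))
if __name__=='__main__':
  DISC=Z(403,445)
  for d in (-29,-27,-25): go('pics/wrist11.json',Z(256,243),Z(558,243),[((-55,-35,26),Z(175,252)),((-55,35,26),Z(631,252))],d)
E
python3 fitt.py
python3 - <<'E'
import sys; sys.path.insert(0,'.')
import os; os.chdir('.')
from h import *
k=cam('wrist',dict(tool_rot=[0,0,0,1],eef_pos=np.zeros(3)))
for x in (-31,-29,-27,-25,-23): print(x,proj(k,[[.0192-x/1000,.0003,.0348-.026]]), 'seen', 105+430/3.7)
E
```

```text
bay shift [-0.78  0.26  2.23] toe x -63.5 alpha -6.7 y -0.66 toe z 2.6 [-0.1 -0.   0.1  0.1 -1.1  1.9  1.2  2.1 -0.  -3.9]
bay shift [-0.94  0.26  1.66] toe x -64.2 alpha -6.2 y -0.66 toe z 1.4 [-0.  -0.  -0.   0.1 -0.5  0.8  0.5  0.9 -0.  -1.6]
bay shift [-1.2   0.27  0.72] toe x -60.2 alpha 3.7 y -0.67 toe z -0.6 [ 0.2 -0.  -0.2  0.1 -0.  -0.1  0.1  0.  -0.   0. ]
-31 [[318.89427509 197.9690995 ]] seen 221.2162162162162
-29 [[318.89331461 202.65529412]] seen 221.2162162162162
-27 [[318.8922958  207.31646018]] seen 221.2162162162162
-25 [[318.89122005 211.95134341]] seen 221.2162162162162
-23 [[318.89008878 216.55873629]] seen 221.2162162162162
```

```bash
sed -i 's/(-29,-27,-25)/(-22,-21,-20)/' fitt.py; python3 fitt.py
```

```text
bay shift [-1.29  0.27  0.41] toe x -52.3 alpha 20.0 y -0.67 toe z -1.3 [ 0.3 -0.  -0.3  0.1 -0.1 -0.1  0.2  0.1 -0.   0. ]
bay shift [-1.29  0.27  0.42] toe x -50.7 alpha 23.2 y -0.67 toe z -1.2 [ 0.3 -0.  -0.3  0.1 -0.1 -0.1  0.2  0.1 -0.  -0. ]
bay shift [-1.28  0.27  0.44] toe x -49.4 alpha 25.9 y -0.67 toe z -1.2 [ 0.3 -0.  -0.3  0.1 -0.1 -0.1  0.2  0.1 -0.  -0. ]
```

Emit:
send_rows(
  targets=[
    [[-0.3, 0.02, -0.14, 0, 0.5], [-0.6, -0.02, -0.28, 0, 0.5], [-0.9, -0.05, -0.42, 0, 0.5], [-1.1, -0.08, -0.52, 0, 0.5], [-1.1, -0.08, -0.52, 0, 0.5]],
  ],
)

```text
clock: 12.5
eef_pos: [0.5237, 0.1782, 0.1288]
tool_rot: [-0.067, 0.998, 0.0, 0.011]
ft_force: [5.3, -4.3, 24.2]
grip_width: 0.0145
```

```bash
bash look.sh 12
```

```text
12.55 [0.52370749 0.17817405 0.12878507] [[-0.991, -0.133, 0.021], [-0.133, 0.991, 0.002], [-0.021, -0.001, -1.0]] 0.014551872331465569 [ 5.52 -3.7  23.45] [ 0.33  0.39 -0.06  1.1  -0.01  0.2 ]
```

View pics/s12z.png

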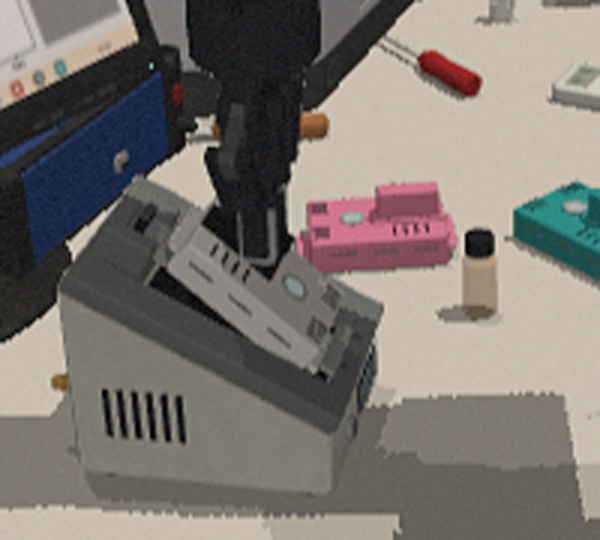

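View pics/w12z.png

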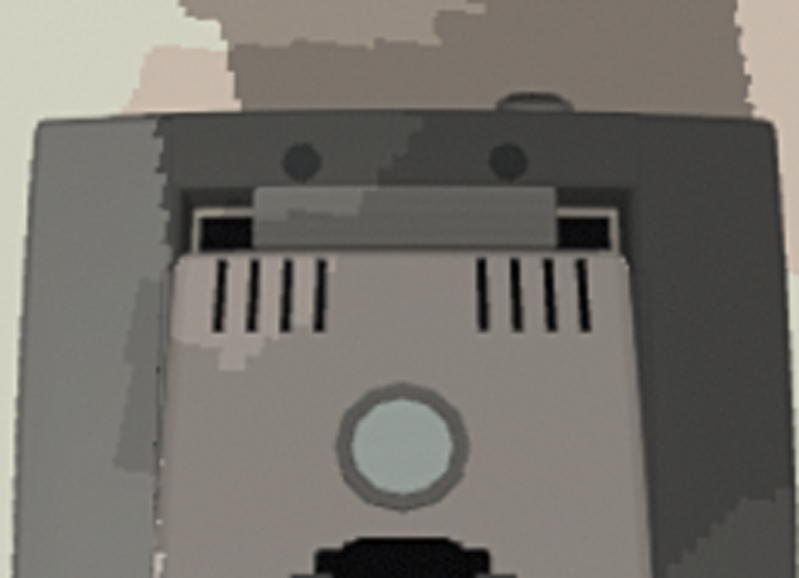

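Emit:
send_rows(
  targets=[
    [[-0.15, 0.06, 0.3, 0, 0.5], [-0.28, 0.08, 0.55, 0, 0.5], [-0.28, 0.08, 0.55, 0, 0.5]],
  ],
)

```text
clock: 12.98
eef_pos: [0.5155, 0.179, 0.1276]
tool_rot: [-0.067, 0.998, 0.0, 0.004]
ft_force: [6.1, -0.7, 3.6]
grip_width: 0.0143
```

```bash
bash look.sh 13
```

```text
13.025 [0.51546977 0.17902508 0.12763306] [[-0.991, -0.135, 0.007], [-0.135, 0.991, 0.001], [-0.007, -0.0, -1.0]] 0.014782153929995958 [5.89 0.28 3.25] [ 0.34  0.39 -0.06  1.11 -0.    0.2 ]
```

View pics/w13z.png

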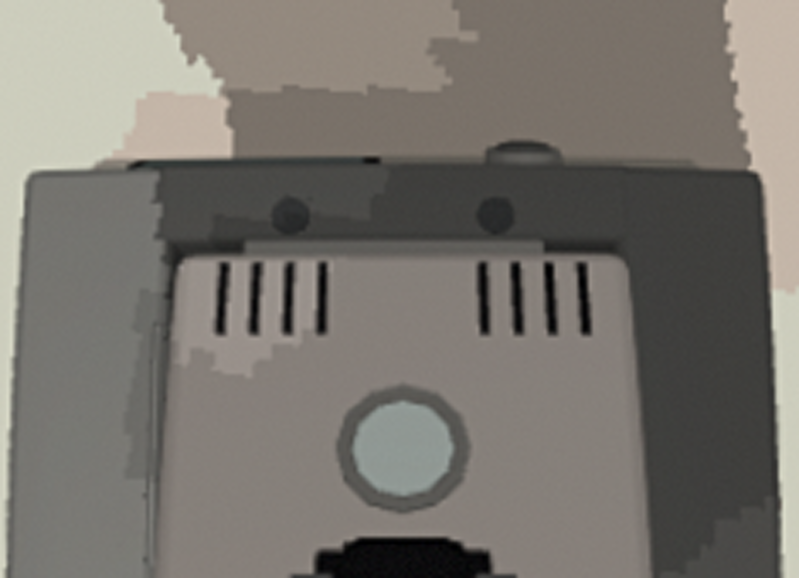

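View pics/s13z.png

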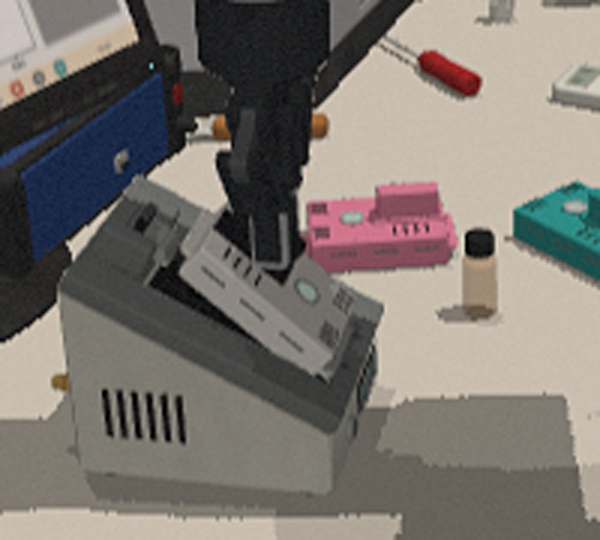

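Emit:
send_rows(
  targets=[
    [[0.3, -0.06, -0.15, 0, 0.5], [0.7, -0.0, -0.35, 0, 0.5], [1.15, 0.05, -0.6, 0, 0.5], [1.6, 0.11, -0.85, 0, 0.5], [1.6, 0.11, -0.85, 0, 0.5]],
  ],
)

```text
clock: 13.7
eef_pos: [0.5282, 0.1803, 0.1202]
tool_rot: [-0.068, 0.998, 0.001, 0.0]
ft_force: [-1.9, -1.3, 16.6]
grip_width: 0.0149
```

```bash
bash look.sh 14
```

```text
13.75 [0.52814543 0.1803463  0.12021079] [[-0.991, -0.135, 0.001], [-0.135, 0.991, 0.002], [-0.001, 0.001, -1.0]] 0.014456735468932719 [-2.11  0.62 15.48] [ 0.33  0.42 -0.03  1.11  0.    0.19]
```

View pics/w14z.png

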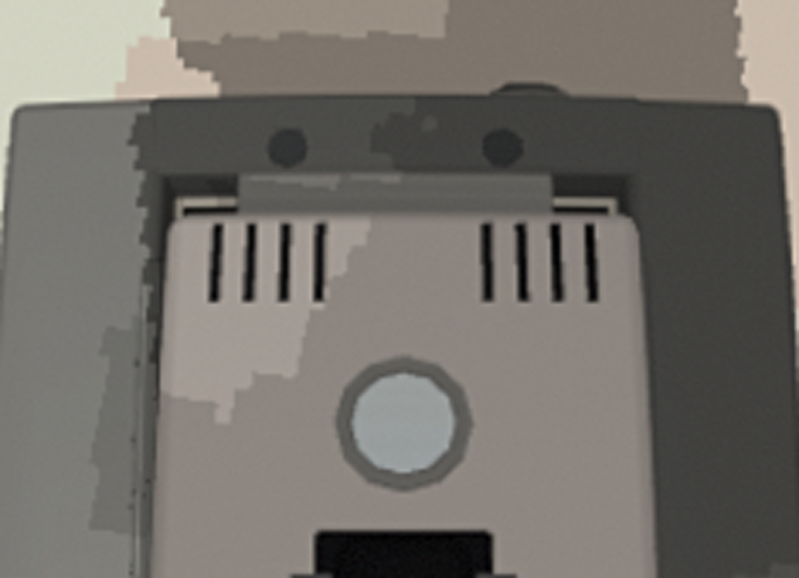

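View pics/s14z.png

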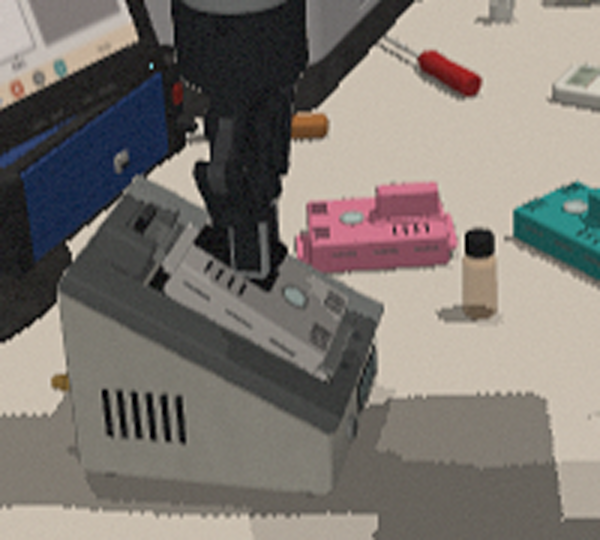

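Emit:
send_rows(
  targets=[
    [[0.2, -0.08, -0.15, 0, 0.5], [0.5, -0.06, -0.3, 0, 0.5], [0.8, -0.02, -0.5, 0, 0.5], [1.1, 0.03, -0.75, 0, 0.5], [1.1, 0.03, -0.75, 0, 0.5]],
  ],
)

```text
clock: 14.42
eef_pos: [0.5366, 0.1814, 0.1149]
tool_rot: [-0.068, 0.998, 0.002, -0.001]
ft_force: [-12.3, 0.9, 31.6]
grip_width: 0.0145
```

```bash
bash look.sh 15
```

```text
14.475 [0.53658466 0.18141931 0.11484597] [[-0.991, -0.136, -0.003], [-0.136, 0.991, 0.003], [0.002, 0.004, -1.0]] 0.014531959066573286 [-11.78   0.72  30.85] [ 0.32  0.45 -0.01  1.11  0.    0.19]
```

View pics/w15z.png

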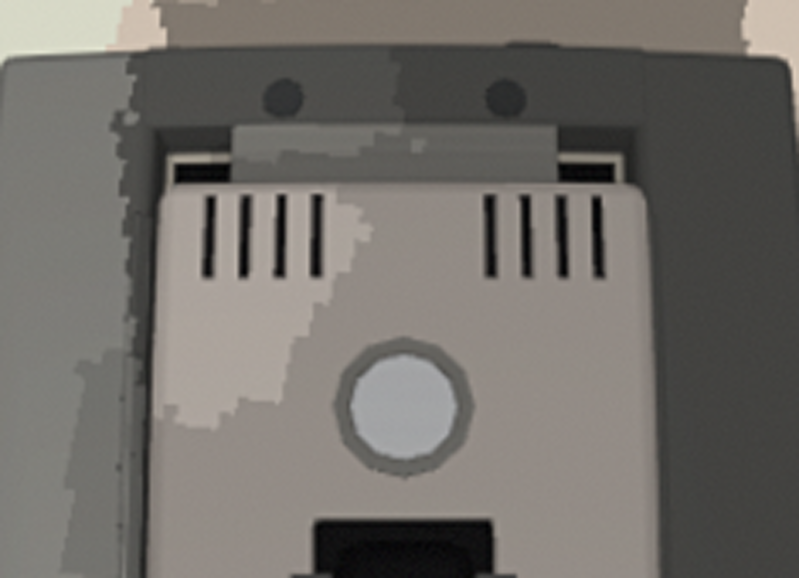

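View pics/s15z.png

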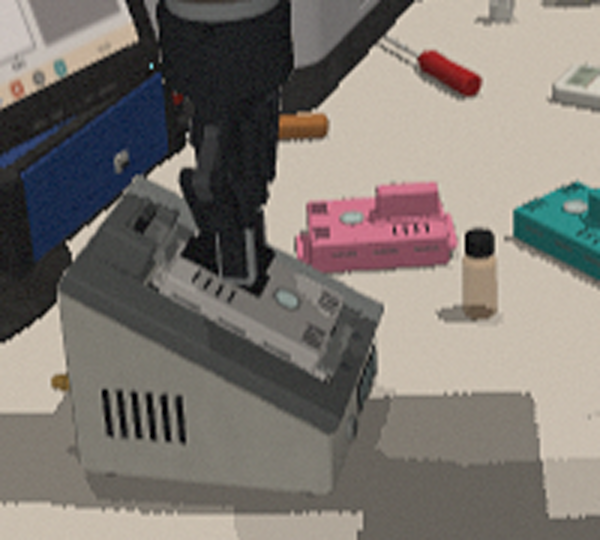

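```bash
cat > fith.py <<'E'
from fitt import *
import fitt
def fit(js,box,kt,disc=None):
    ob={q:np.array(b) for q,b in json.load(open(js)).items()}; k=cam('wrist',ob)
    B=R.from_euler('ZY',[.134,-a]).as_matrix()
    W=lambda s,pt:np.array([.545,.1813,.085])+B@(np.array(pt)/1000+np.array([s[0],s[1],s[2]])/1000)
    # bay shift from frame refs
    r=lambda s:np.concatenate([proj(k,W(s,pt))[0]-uv for pt,uv in kt]+[np.array([s[2]])*.3])
    s=least_squares(r,[0,0,0]).x; print('bay shift',s.round(2),r(s).round(1))
    def C(p,pt): x,y,z=pt; c,n=np.cos(p[1]),np.sin(p[1]); x+=65; return (p[0]+x*c-z*n, y+p[2], x*n+z*c)
    for al in (0,2,4,6,8,10):
      for tx in (-66,-62,-58):
        uv=proj(k,W(s,C((tx,np.radians(al),0),(-55,0,26))))[0]; u2=proj(k,W(s,C((tx,np.radians(al),0),(-21,0,26))))[0]; u3=proj(k,W(s,C((tx,np.radians(al),0),(-3,0,26))))[0]
        print(al,tx,'toe edge row %.1f disc %.1f ridge %.1f'%(uv[1],u2[1],u3[1]))
    print('TCP bay',(B.T@(ob['eef_pos']-W(s,(0,0,0)))*1000).round(1))
if __name__=='__main__':
    fit('pics/wrist15.json',None,[((-58,-25,9.5),Z(232,184)),((-58,25,9.5),Z(557,184))])
    print('seen toe',130+187/3.4,'disc',130+407/3.4,'ridge',130+520/3.4)
E
python3 fith.py
```

```text
bay shift [-2.27  0.17  0.94] [ 0.2 -0.  -0.2  0.   0.3]
0 -66 toe edge row 176.5 disc 246.8 ridge 286.1
0 -62 toe edge row 184.4 disc 255.4 ridge 295.0
0 -58 toe edge row 192.4 disc 264.1 ridge 303.8
2 -66 toe edge row 174.5 disc 244.2 ridge 283.7
2 -62 toe edge row 182.4 disc 252.9 ridge 292.7
2 -58 toe edge row 190.4 disc 261.7 ridge 301.7
4 -66 toe edge row 172.5 disc 241.5 ridge 281.1
4 -62 toe edge row 180.3 disc 250.3 ridge 290.2
4 -58 toe edge row 188.3 disc 259.1 ridge 299.3
6 -66 toe edge row 170.5 disc 238.6 ridge 278.3
6 -62 toe edge row 178.3 disc 247.5 ridge 287.5
6 -58 toe edge row 186.3 disc 256.4 ridge 296.7
8 -66 toe edge row 168.5 disc 235.6 ridge 275.2
8 -62 toe edge row 176.3 disc 244.5 ridge 284.5
8 -58 toe edge row 184.2 disc 253.5 ridge 293.8
10 -66 toe edge row 166.5 disc 232.5 ridge 271.9
10 -62 toe edge row 174.3 disc 241.4 ridge 281.3
10 -58 toe edge row 182.2 disc 250.4 ridge 290.7
TCP bay [ 9.   1.1 29.3]
seen toe 185.0 disc 249.70588235294116 ridge 282.94117647058823
```

Run:
```python
import cv2,numpy as np
a=cv2.imread('pics/side15.png')[250:345,205:325]; a=cv2.resize(a,None,fx=6,fy=6,interpolation=cv2.INTER_CUBIC)
cv2.imwrite('pics/s15zz.png',a)
b=cv2.imread('pics/wrist15.png')[150:430,190:440]; cv2.imwrite('pics/w15zz.png',cv2.resize(b,None,fx=2.1,fy=2.1,interpolation=cv2.INTER_CUBIC))
```

```text
(no output)
```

View pics/s15zz.png

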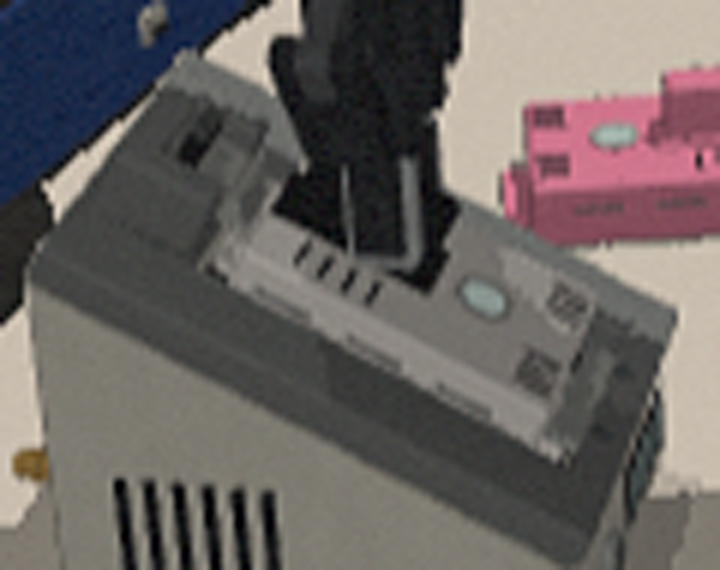

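View pics/w15zz.png

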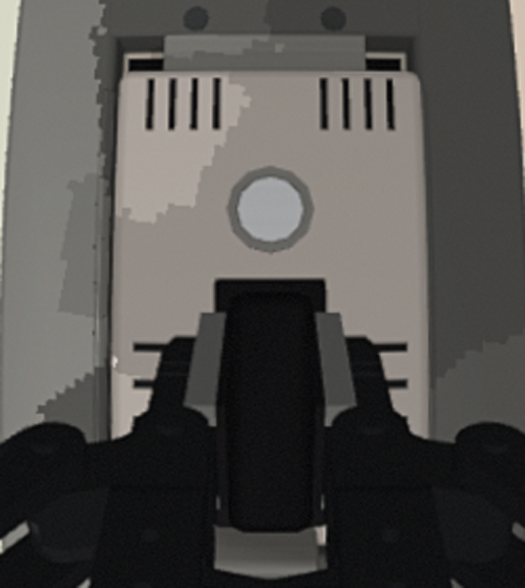

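Emit:
send_rows(
  targets=[
    [[-0.25, -0.08, 0.45, 0, 0.5], [-0.5, -0.13, 0.9, 0, 0.5], [-0.5, -0.13, 0.9, 0, 0.5]],
  ],
)

```text
clock: 14.9
eef_pos: [0.5357, 0.1805, 0.1162]
tool_rot: [-0.068, 0.998, 0.001, 0.0]
ft_force: [10.5, 7.0, -16.3]
grip_width: 0.0143
```

```bash
bash look.sh 16
```

```text
14.95 [0.53568418 0.18052188 0.11618648] [[-0.991, -0.136, 0.001], [-0.136, 0.991, 0.003], [-0.001, 0.002, -1.0]] 0.014477895036654365 [ 12.28   7.32 -16.35] [ 0.32  0.44 -0.02  1.11  0.    0.19]
```

View pics/w16z.png

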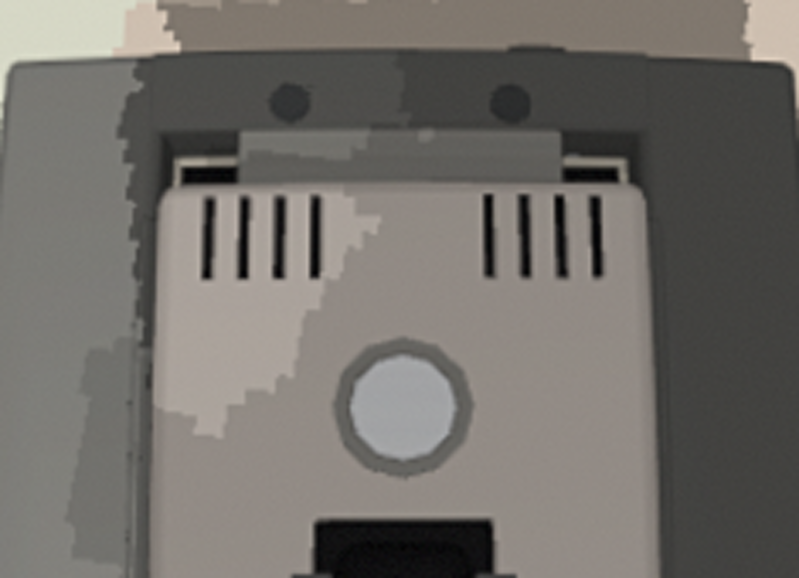

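View pics/s16z.png

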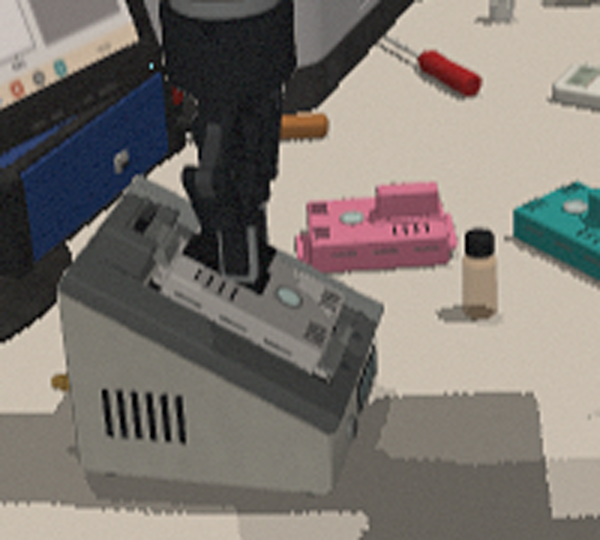

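Emit:
send_rows(
  targets=[
    [[-0.05, 0.08, 0.2, 0, 0.5], [-0.05, 0.08, 0.35, 0, 0.5], [-0.05, 0.08, 0.35, 0, 0.5], [-0.05, 0.08, 0.35, 0, 0.5], [-0.05, 0.08, 0.35, 0, 0.5]],
  ],
)

```text
clock: 15.62
eef_pos: [0.5355, 0.1806, 0.1178]
tool_rot: [-0.068, 0.998, 0.0, -0.0]
ft_force: [16.1, 6.3, -25.0]
grip_width: 0.0147
```

```bash
bash look.sh 17
```

```text
15.675 [0.53558025 0.18060642 0.11778802] [[-0.991, -0.135, -0.0], [-0.135, 0.991, 0.001], [0.0, 0.001, -1.0]] 0.014677739510337129 [ 16.06   5.49 -24.97] [ 0.32  0.44 -0.01  1.12  0.    0.19]
```

View pics/s17z.png

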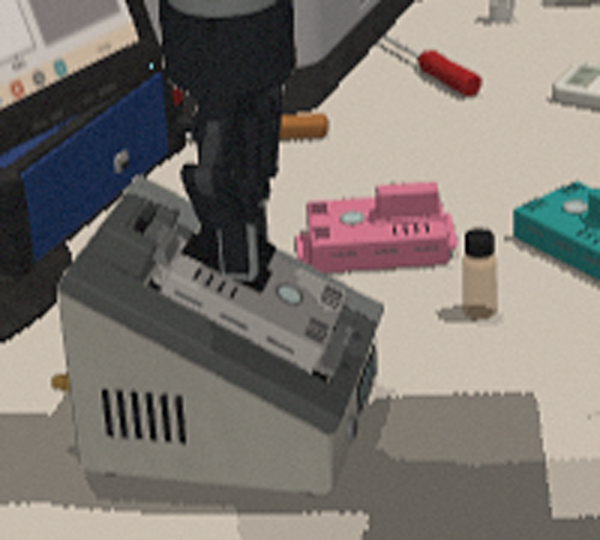

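View pics/wrist17.png

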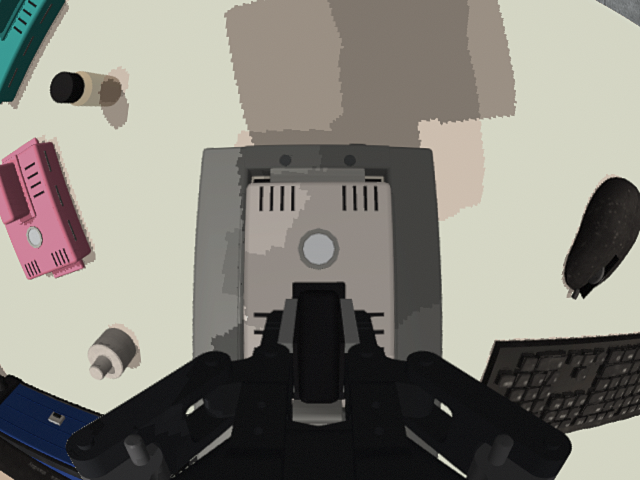

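Emit:
send_rows(
  targets=[
    [[0.15, 0.05, -0.3, 0, 0.5], [0.3, 0.1, -0.6, 0, 0.5], [0.36, 0.12, -0.7, 0, 0.5], [0.36, 0.12, -0.7, 0, 0.5]],
  ],
)

```text
clock: 16.23
eef_pos: [0.5364, 0.1804, 0.1156]
tool_rot: [-0.068, 0.998, -0.0, -0.001]
ft_force: [-1.3, 0.3, -2.1]
grip_width: 0.0142
```

```bash
python3 -c "
from workcell import bot
o=bot.get_obs();print(o['eef_pos'],o['ft_force'])"
```

```text
[0.53639544 0.18038747 0.11564385] [-1.28678466  0.33472445 -2.07090485]
```

Relaxed to about zero force (cartridge weight). Open and lift.

Emit:
send_rows(
  targets=[
    [[0.1, 0, -0.1, 0, 0.5], [0.1, 0, -0.1, 0, 2.5], [0.1, 0, -0.1, 0, 4.5], [0.1, 0, -0.1, 0, 5.5], [0.1, 0, -0.1, 0, 5.5], [0.1, 0, 1, 0, 5.5], [0, 0, 3, 0, 5.5], [-0.5, 0, 6, 0, 5.5], [-1.5, 0, 9.5, 0, 6.5], [-1.5, 0, 9.5, 0, 8], [-1.5, 0, 9.5, 0, 8]],
  ],
)

```text
clock: 17.6
eef_pos: [0.5223, 0.1807, 0.2113]
tool_rot: [-0.068, 0.998, 0.0, 0.0]
ft_force: [0.6, 0.8, -0.3]
grip_width: 0.0799
```

```bash
bash look.sh 18; python3 -c "
import cv2
b=cv2.imread('pics/wrist18.png')[130:400,190:440]; cv2.imwrite('pics/w18zz.png',cv2.resize(b,None,fx=2.2,fy=2.2,interpolation=cv2.INTER_CUBIC))"
```

```text
17.65 [0.5219036  0.18055455 0.21053499] [[-0.991, -0.135, -0.001], [-0.135, 0.991, -0.0], [0.001, -0.0, -1.0]] 0.0796815635978886 [ 0.01 -0.81 -0.54] [ 0.33  0.35  0.11  1.32 -0.    0.2 ]
```

View pics/w18zz.png

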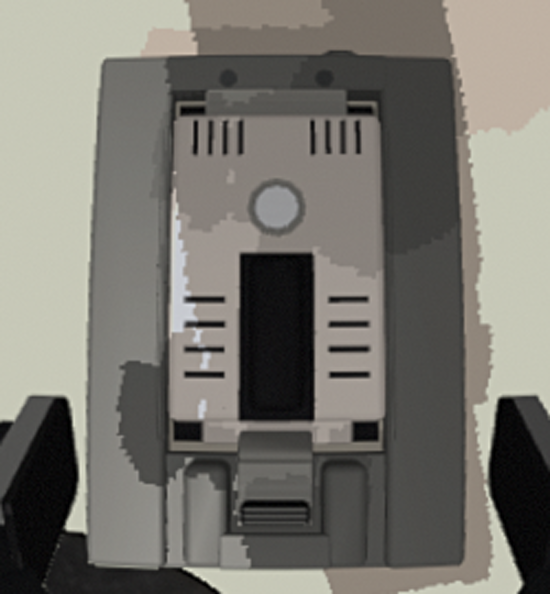

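View pics/s18z.png

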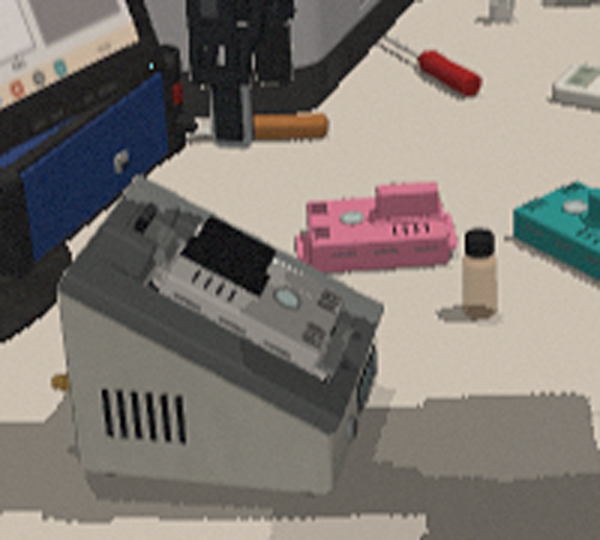

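```bash
cat > fin.py <<'E'
from h import *
import json
from scipy.optimize import least_squares
ob={q:np.array(b) for q,b in json.load(open('pics/wrist18.json')).items()}; k=cam('wrist',ob); a=np.radians(28)
Z=lambda u,v:np.array((190+u/2.2,130+v/2.2))
bay=[((-58,-25,9.5),Z(206,114)),((-58,25,9.5),Z(346,116)),((50,-12,13),Z(239,430)),((50,12,13),Z(312,432))]
car=[((-55,-35,26),Z(174,115)),((-55,35,26),Z(380,117)),((47,-35,26),Z(168,420)),((47,35,26),Z(385,420))]
def r(v):
    B=R.from_euler('ZY',[v[2],-a]).as_matrix();O=np.array([v[0],v[1],.085])
    W=lambda p:O+B@(np.array(p)/1000)
    C=lambda p:W(R.from_euler('ZY',[v[5],-v[6]]).as_matrix()@np.array(p)+[v[3],v[4],v[7]])
    return np.concatenate([proj(k,W(p))[0]-u for p,u in bay]+[proj(k,C(p))[0]-u for p,u in car]+[[v[7]*.3]])
q=least_squares(r,[.545,.181,.134,0,0,0,0,0]).x
print('bay',q[:3],'cart x,y mm',q[3:5],'yaw,pitch deg',np.degrees(q[5:7]),'z',q[7],r(q).round(1))
for n in ('vial_amber','timer'): pass
E
python3 fin.py
```

```text
bay [0.54365809 0.18142051 0.13215105] cart x,y mm [0.67723875 0.38937226] yaw,pitch deg [0.04319947 0.52984396] z -2.705926863377015 [ 0.1  1.9  0.2  1.1 -0.  -1.2 -0.3 -2.   0.2  0.2 -0.1 -0.6 -0.4  0.
  0.2  0.3 -0.8]
```

```bash
python3 snap.py 19 scene
```

```text
17.7 [0.521711   0.18047346 0.21011503] [[-0.991, -0.135, -0.002], [-0.135, 0.991, -0.001], [0.002, -0.0, -1.0]] 0.08025736104552951 [-0.28 -0.17 -0.42] [ 0.33  0.35  0.11  1.32 -0.    0.2 ]
```

View pics/scene19.png

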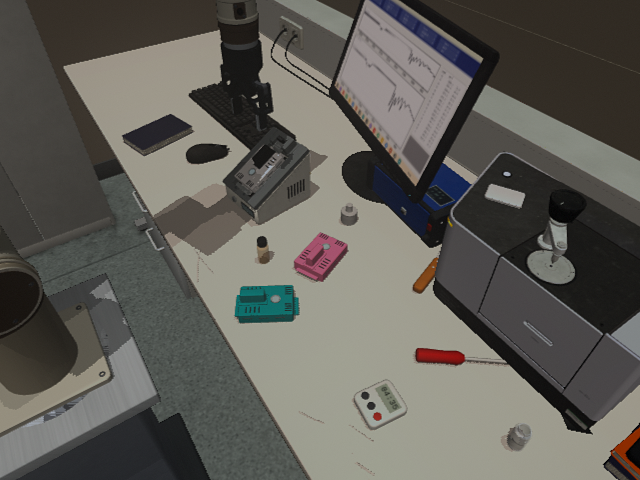

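The scene picture shows the vial (263,250), the die (348,214) and the timer (380,404) where they were at the start. The cartridge is in the bay and the gripper is clear above it.

```bash
python3 -c "
from workcell import bot
print(bot.job_done())"
```

```text
the job is handed in; nothing more can be done
None
```

The fresh cartridge is latched in the bay, it held the tug test, and the job was handed in at about 17.7 s of the 58 s allowed.

- **Seating:** The tool cannot tilt, so I pitched the cartridge in the grip by pressing its heel on the latch housing. I then slid the toe tab under the keeper and pressed the heel down with about 33 N.
- **Tug:** I pulled along the face normal, first at about 20 N, then at about 30 N for roughly half a second. The cartridge held both times, with only about 3 mm of total movement at the tool. No reseating was needed.
- **After letting go:** The wrist picture shows the latch nose over the heel flange. A fit to that picture puts the cartridge 0.7 mm (x) and 0.4 mm (y) from home, with 0.5° of pitch. The vial, die and timer are where they started, and the gripper is open about 95 mm above its release position.

**Disagreements and limits:**
- The first slide towards the keeper stuck, mostly from pressing too hard on the bay floor, and went in once I eased off.
- The camera fits disagreed by 2 to 3 mm in height, including -2.7 mm for the seated cartridge. I take that as camera calibration error.
- The tug also carried about 6 N sideways and pulled a little further towards -x than straight out.

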